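# Pack the soldering caddy, click its handle up and carry it over

## Robot

A 6-joint arm with a two-finger parallel gripper is mounted at the origin on a cart in front of the work surface, level with it; the furniture and walls round the work are solid. World frame = base frame: x ahead of the robot, y to its left, z up, the work surface at z = 0. Lengths are in m, angles in degrees, forces in N, time in s.
With the tool pointing down it reaches from about 0.3 to 0.75 m from the base axis. Payload 8.5 kg.
Tool frame: the origin (TCP) lies midway between the tips of the shut fingers; the grasp point (between the pads) lies behind it (grasp_offset is the z of the grasp point in the tool frame, in m); z points along the fingers, y is the direction in which the jaws open and shut (so a half turn about z gives the same grasp; the last joint's range is limited). The gripper opens to 85 mm and grips with 20 to 120 N. Pads are 22 mm wide; open, the fingers measure 114 mm over their backs; the gripper's body (76 mm by 85 mm) begins 54 mm behind the grasp point. The pads swing forward as they close: fully open they stand 13 mm farther back than shut.
Start: joints at [57.68, 21.807, 74.336, -0, 83.858, -12.336], TCP at [0.188, 0.517, 0.231] pointing down, gripper open.
Joint ranges: [-178.18, 178.18], [-50.72, 133.34], [12.68, 142.11], [-81.47, 261.47], [9.98, 163.14], [-165.26, 165.26]. Speed limits (degrees/s): [136.94, 136.94, 180, 180, 180, 180].

## Interface

Orientations are given as a 3x3 rotation matrix whose columns are the frame's x, y, z axes.
In Python, from rig import * gives the robot as it stands.
- The arm moves only by the shell command python3 -m pendant 'ROWS' [FORCE]. ROWS is JSON, one flat list of numbers, 7 for each row, row after row: the finger opening in mm, from 0 to 85.4, then the shift along the tool's x, y, z in units of 50 mm (1.0 is 50 mm), then the turn, a rotation vector about the tool's x, y, z in units of 8 degrees (1.0 is 8 degrees). In form: [hand, dx, dy, dz, wx, wy, wz, hand, dx, dy, dz, wx, wy, wz, ...]. A call has 1 to 12 rows; each row shifts and turns the commanded pose from where the row before left it, along the tool's axes as they then stand; what a row does not reach is not made up. A row lasts 1/10 s, in which the tool goes at most 50 mm and 8.59 degrees, less where a joint would pass 70% of its speed; a pose out of reach is approached as far as the arm can. A call is refused whole if a number of a shift passes 1 or a number of a turn 1, either way. A call with a gripper value outside its range is refused whole. The fingers move at their own pace and stop on an object; FORCE is the grip in N (left out, the last holds). Time passes only in rows, so rows that do not move let the fingers close. It gives the time, the measured TCP pose, the force and the opening at its end, in the units of the state.
- observe(): the state, without advancing time (a new reading comes with each control period).
- get_image(name): name is "scene" or "top"; returns a dict with "frame" (384x512x3 uint8, red, green, blue), "depth" (384x512 float32, m along the optical axis (not along the pixel's ray), 0 where there is no reading), "K" (3x3 intrinsics, pixels), "rvec" (rotation vector, rad) and "tvec" (3), from world to camera coordinates, as OpenCV has them. Camera axes: x right, y down, z forward; pixel columns grow to the right and rows downward; lengths in m; the calibration is good to about 2 mm. A picture is of the moment at which its call begins.
- close_job(): hands the job in, once; it reports no verdict.
The state is a dict: "time_s": time; "q": joint angles; "qvel": joint speeds; "joint_efforts": joint torques, N m; "position": TCP position; "tool_rot": TCP orientation; "ft_force": force on the tool from outside, world axes, zero at the start; "wrist_torque": the same for the moment, N m; "grip_width": finger opening in m.
Only numpy, scipy, OpenCV 4.12 (cv2) and the standard library are available. Lean on these libraries where they do the work, as an engineer would, in place of code of your own. Each camera call takes 0.05 s, during which the arm holds its last target.

## Task

The little green caddy is parked with its folded handle trapped against the black jars: lift it out by its wooden partition, set it down in the middle of the cork mat and put the green flux pot upright into either compartment. Then, with the caddy still on the cork mat, swing the handle up until it clicks and stays up when you let go of it, and carry the caddy by the bar of that handle to the middle of the black rubber mat, set it down and let go, with the handle still up and the pot still in it. Never tip the caddy, and leave the solder tin and the clear vial where they stand.

Things in the scene. Friction and masses are not known exactly. Their poses are not given: they have to be found in the camera images.
- caddy: small green open tray, 100 (x) x 130 (y) x 34 mm, 0.5 to 0.75 kg, loose; origin at the centre of its underside, z up. Walls and floor 5 mm. Middle ears on the end walls rise to 55 mm; with the handle arms it is 162 mm wide in y. At the start its yaw is within 0.15 rad of the world axes, the folded handle away from the robot, two black jars (47 mm high, fixed) about 5 mm behind the bar.
- partition_top (a point): top centre of the caddy's light wooden partition, 67 mm above the underside; the partition is 10 mm thick in the caddy's y, runs 90 mm along its x through the centre, and stands 33 mm above the walls. Pinch it from above along y.
- compartment_1 (a point): centre of the floor of the caddy's compartment on its +y side, 90 (x) x 55 (y) mm inside, 5 mm above the underside.
- compartment_2 (a point): centre of the floor of the caddy's compartment on its -y side, 90 (x) x 55 (y) mm inside, 5 mm above the underside.
- handle_hinge (a point): middle of the handle's pivot axis, over the caddy's centre, 42 mm above its underside; the axis runs along the caddy's y.
- caddy_handle (a joint): angle of the bail handle (rad): 0 folded, level along the caddy's +x; grows as it is swung upward about point handle_hinge; 1.57 vertical. End stop at 1.60. A sprung click stop resists lightly (1 to 2 N at the bar) from about 1.0 to its crest at 1.36; past it the handle snaps to 1.60 and stays; short of it the handle falls back.
- handle_bar: the handle's round black grip bar, 13 mm thick, 76 mm long along the caddy's y; origin at its centre, 90 mm from the pivot axis. Folded: 90 mm from the caddy's centre along +x, 42 mm above the underside, 33 mm clear of the tray wall. Clicked up: 132 mm above the underside, over the centre. It is a sleeve that turns freely on the wire, so the fingers need not turn with the handle.
- flux_pot: low green round pot with ribbed lid, 40 mm across, 24 mm high, 0.05 kg, loose; origin at the centre of its underside, z up. Stands in one of three spots, swapped at random with the solder tin and the vial.
- cork_mat: light brown cork mat, 130 x 160 x 3 mm, fixed; origin at the centre of its underside. Where the caddy is packed. Changes places with the rubber mat at random.
- rubber_mat: black rubber mat, 130 x 160 x 3 mm, fixed; origin at the centre of its underside. Where the caddy ends.
- solder_tin: flat white tin with a red lid, 52 mm across, 20 mm high; leave it alone. Origin at the centre of its underside.
- vial: small clear vial with metal findings, 29 mm across, 28 mm high; leave it alone. Origin at the centre of its underside.

How it is judged:
By the outcome, as a careful person would: the job done as asked, in the order asked, and still so for the second after the job is handed in, with the robot touching nothing.
It also fails if it takes over 72 s, if anything falls off the work surface, if the arm or the gripper's body presses on something with over 40 N, if the wrist force passes 120 N, or if a joint passes its speed limit or range.

## Working session

There is one attempt and no reset: what is moved stays moved. The work goes in short steps, Python scripts to look and compute and a shell command to move; the robot and the scene stay as the last step left them, time stands still between calls to the robot, and variables do not carry over. Pictures are saved under pics/ and viewed, and the job is handed in when it is done.

```bash
ls; mkdir -p pics
python3 - <<'E'
from rig import *
import cv2
s=observe()
for k,v in s.items(): print(k,v)
try: print(grasp_offset)
except Exception as e: print(e)
for n in("scene","top"):
    i=get_image(n); cv2.imwrite(f"pics/{n}0.png",i["frame"][:,:,::-1]); print(n,i["K"],i["rvec"],i["tvec"])
E
```

```text
pics
time_s 0.0
q [ 5.76813014e+01  2.18399433e+01  7.43863819e+01 -1.95902830e-03
  8.38587834e+01 -1.23374829e+01]
qvel [ 0.05042284 -0.01866404 -0.00549492 -0.0892572   0.01371997 -0.05130877]
joint_efforts [-5.31318638e-04 -4.48473680e+01 -2.31280303e+01 -1.84641185e-04
  4.84913835e-03 -1.61253325e-05]
position [0.18779775 0.51661466 0.23071201]
tool_rot [[-9.39805851e-01  3.41708029e-01 -7.65420778e-04]
 [ 3.41708769e-01  9.39805031e-01 -1.27348832e-03]
 [ 2.84185115e-04 -1.45838276e-03 -9.99998896e-01]]
ft_force [-0.36300668 -0.80835431 -0.1035265 ]
wrist_torque [-0.03422422  0.00685157 -0.02972242]
grip_width 0.08570624955371481
-0.0187
scene [[476.57676248   0.         258.64811227]
 [  0.         476.57676248 185.0748986 ]
 [  0.           0.           1.        ]] [ 2.04822052 -1.06881453  0.50140832] [-0.36628076  0.33468679  0.95797719]
top [[405.45792251   0.         254.21026661]
 [  0.         405.45792251 188.87994454]
 [  0.           0.           1.        ]] [ 2.1714022  -2.02235259  0.24135436] [-0.10404196  0.5963256   1.13680305]
```

View pics/scene0.png

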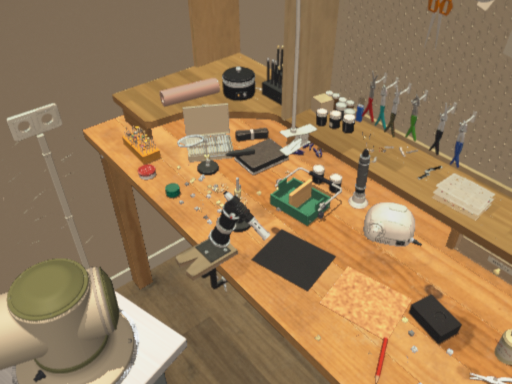

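View pics/top0.png

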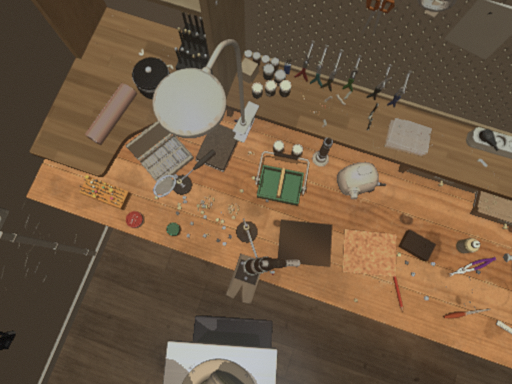

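```bash
cat > h.py <<'E'
from rig import *
import numpy as np, cv2
def proj(im,p):
    q,_=cv2.projectPoints(np.array(p,float).reshape(-1,3),im["rvec"],im["tvec"],im["K"],None); return q[:,0]
def ray(im,uv):
    R,_=cv2.Rodrigues(im["rvec"]);t=np.array(im["tvec"]).ravel()
    d=R.T@np.linalg.inv(im["K"])@np.array([uv[0],uv[1],1.]); return -R.T@t,d
def onz(im,uv,z):
    c,d=ray(im,uv); return c+d*(z-c[2])/d[2]
def bydepth(im,uv):
    c,d=ray(im,uv); return c+d*im["depth"][int(round(uv[1])),int(round(uv[0]))]
def crop(im,x0,y0,x1,y1,f,name):
    a=im["frame"][y0:y1,x0:x1,::-1]; cv2.imwrite("pics/"+name,cv2.resize(a,None,fx=f,fy=f,interpolation=cv2.INTER_CUBIC))
E
python3 - <<'E'
from h import *
s=get_image("scene");t=get_image("top")
for p in [(0,0,0),(.188,.517,.231),(.5,0,0),(.5,.4,0),(.5,-.4,0)]: print(p,proj(s,p),proj(t,p))
for uv in [(174,229),(135,219),(282,183),(305,243),(370,252)]: print(uv,onz(t,uv,0),bydepth(t,uv))
crop(t,120,130,380,280,3,"t1.png"); crop(s,100,120,420,340,2.5,"s1.png")
E
```

```text
(0, 0, 0) [[ 76.42989043 351.57567533]] [[217.10213612 401.56844747]]
(0.188, 0.517, 0.231) [[-22.09308786 131.93457121]] [[ -1.32514352 326.05301889]]
(0.5, 0, 0) [[228.78182516 212.62985443]] [[231.8797844  224.80170277]]
(0.5, 0.4, 0) [[124.77511613 161.63230696]] [[103.06041143 215.6641011 ]]
(0.5, -0.4, 0) [[366.44569277 280.13049635]] [[361.5282449  233.99811447]]
(174, 229) [0.4743854  0.17643483 0.        ] [0.47131113 0.17124388 0.02582619]
(135, 219) [0.49668168 0.30012579 0.        ] [0.49397125 0.29418012 0.01978936]
(282, 183) [ 0.64389493 -0.14706883  0.        ] [ 0.6273951  -0.1432488   0.06462179]
(305, 243) [ 0.46009938 -0.22757411  0.        ] [ 0.45948589 -0.22686768  0.00570421]
(370, 252) [ 0.44685555 -0.42631181  0.        ] [ 0.44643141 -0.42507034  0.00437698]
```

View pics/t1.png

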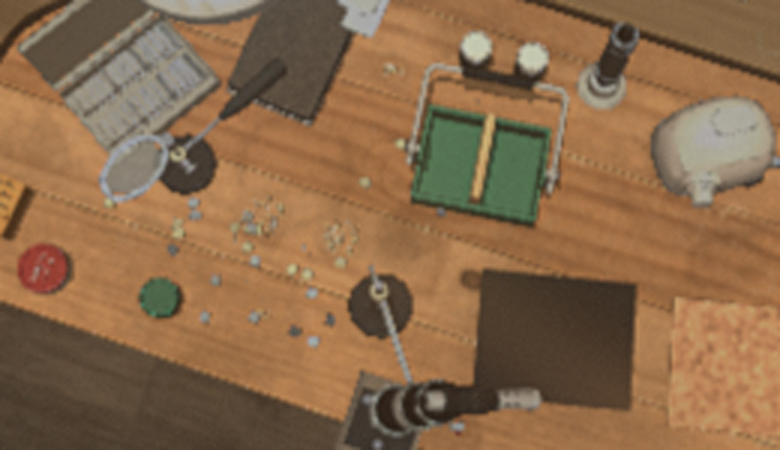

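View pics/s1.png

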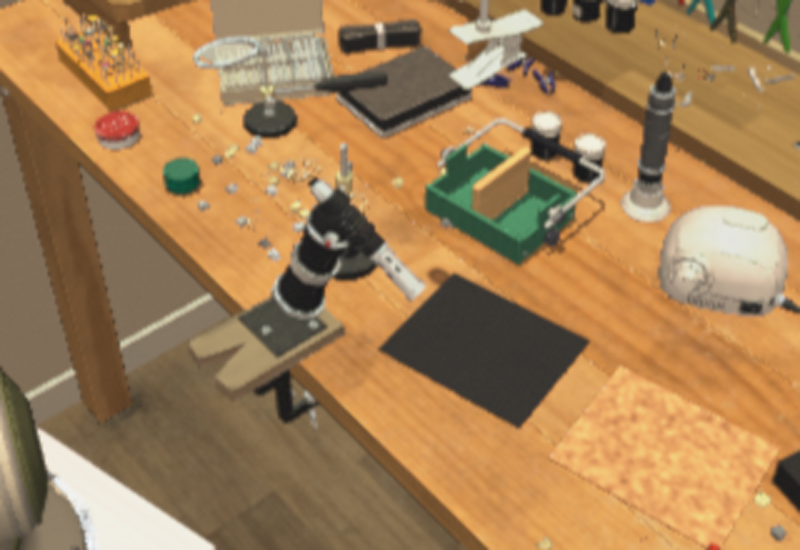

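Run:
```python
from h import *
s=get_image("scene");t=get_image("top")
crop(t,235,135,335,235,7,"t2.png"); crop(s,255,150,365,250,7,"s2.png")
crop(t,225,200,325,300,6,"t3.png")
for n,im in(("s",s),("t",t)):
    f=im["frame"]; hsv=cv2.cvtColor(f,cv2.COLOR_RGB2HSV)
    g=((hsv[...,0]>60)&(hsv[...,0]<90)&(hsv[...,1]>110)&(hsv[...,2]>30)).astype(np.uint8)
    k,l,st,c=cv2.connectedComponentsWithStats(g)
    for i in range(1,k):
        if st[i,4]>40: print(n,st[i],c[i])
# depth world points in top
h,w=t["depth"].shape
R,_=cv2.Rodrigues(t["rvec"]);tv=np.array(t["tvec"]).ravel()
u,v=np.meshgrid(np.arange(w),np.arange(h)); P=np.stack([u,v,np.ones_like(u)],-1)@np.linalg.inv(t["K"]).T*t["depth"][...,None]
W=(P-tv)@R; np.save("W.npy",W)
for name,(x0,x1,y0,y1) in dict(caddy=(.5,.8,-.3,0),work=(.3,.6,-.2,.35)).items():
    pass
hm=np.full((40,60),np.nan)
for p in W[t["depth"]>0]:
    i=int((p[0]-.25)/.02); j=int((.45-p[1])/.02)
    if 0<=i<32 and 0<=j<55: hm[i,j]=np.nanmax([hm[i,j],p[2]])
print("cols y from .45 step -.02; rows x")
for i in range(31,-1,-1): print("%.2f "%(.25+.02*i)+" ".join("   " if np.isnan(x) else "%3d"%(x*1000) for x in hm[i,:52]))
```

```text
s [377 106   9  23  70] [381.92857143 116.17142857]
s [166 186  13  11 107] [172.54205607 191.35514019]
s [297 198  23  18 168] [308.46428571 207.07738095]
cols y from .45 step -.02; rows x
0.87  95  95  94  94 132 141 163 170 171 171 172         509 515 519 521 520 521   0 540  94  93  97 136 138  93  94  94  94  94  96  95  94 109 105  96 259  96  95  94 278 280 568 255 253  94 540 563 563 539 506
0.85  94  95  93 131 140 142 137 167 167 169 165                         519 520 562 551  93  97  98 100  97  93  95  95  94  93  95  93  96  96  95  93  94  95  94  94 260 100  95 256 237  94  95  95  96 505 502
0.83  96  94  93 134 142 144 130  93  95  92                                       4   5  86  91  99 101  98  94  94  94  93  95  94  96  98 100  93  94  95  95  94  95 100  96  95 258 127 128 125  94  94  94  94
0.81  93  93 136 140 143 141  96  94  93  93                                      31  28   4 102 103 100  89  93  95  97  93  94  95  93  96  94  97  95  95  96  93  95  94  98  93  94 131 134 131 131 129 126  94
0.79  94  93 137 141 141 133  95  95  94  92  93          
[... 5427 characters left out ...]
2 -790 -787 -792 -793 -793 -792 -793 -792 -791 -793 -785 -793 -791 -797      18  19  19  21  21 -792 -790 -784 -789 -785 -793  -2   4   3   5   5   6   5   6   9   4   9   4   6   5   8  11   4   4   4
0.27 -790 -784 -785 -790 -791 -786 -790 -789 -795 -791 -788 -783 -793 -792 -789 -794 -790 -788 -791 -787 -799     -792  18  18  23  18 -788 -791 -790 -792 -790 -795 -787 -794 -792 -791   0   2   5   6   5   5   3   3   4   5   5   8   6   3   4
0.25 -786 -790 -788 -791 -789 -786 -791 -787 -784 -784 -789 -792 -790 -788 -784 -783 -791 -787 -786 -791 -787 -787 -789 -786 -794 -790 -787 -788 -790 -790 -790 -788 -791 -787 -789 -785 -792 -790 -789 -788 -784   4   3   4   4   4   4   6   7   5   7   5
```

View pics/t2.png

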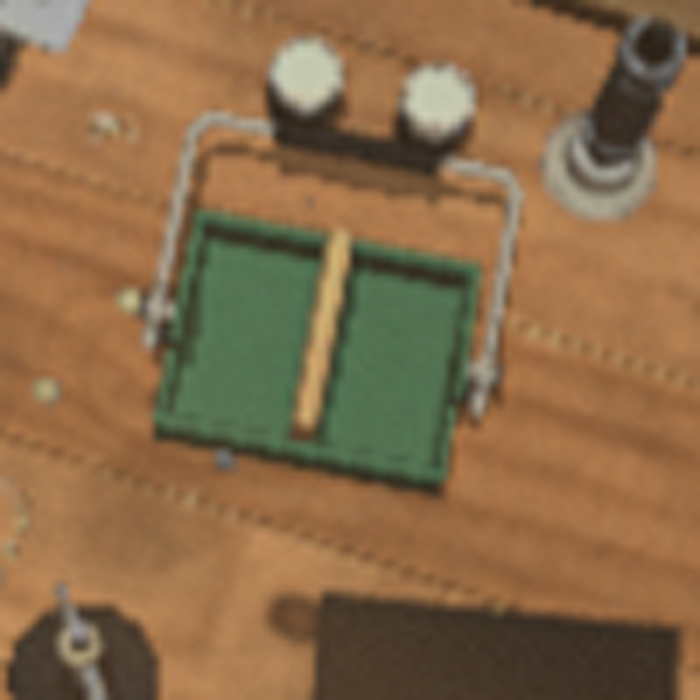

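View pics/s2.png

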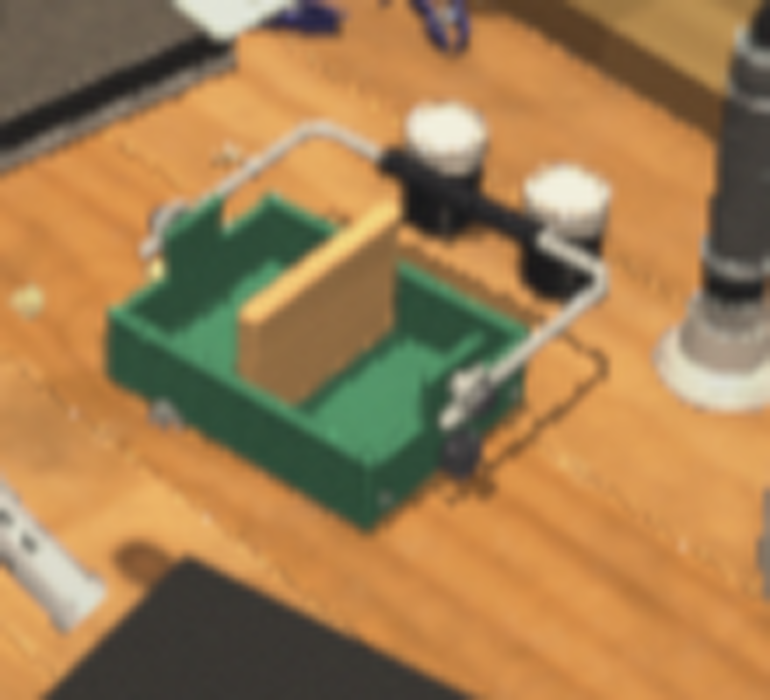

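View pics/t3.png

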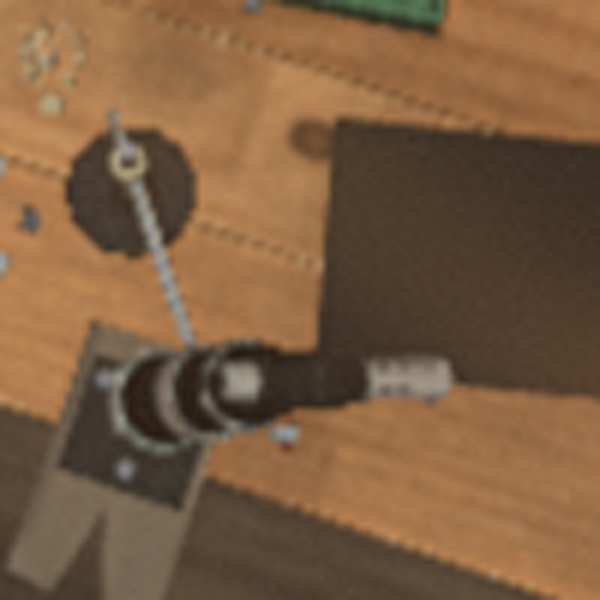

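```bash
cat >> h.py <<'E'
def world(im):
    h,w=im["depth"].shape; R,_=cv2.Rodrigues(im["rvec"]);tv=np.array(im["tvec"]).ravel()
    u,v=np.meshgrid(np.arange(w),np.arange(h)); P=np.stack([u,v,np.ones_like(u)],-1)@np.linalg.inv(im["K"]).T*im["depth"][...,None]
    W=(P-tv)@R; W[im["depth"]==0]=np.nan; return W
def rect_on(im,mask,z):
    c=max(cv2.findContours(mask.astype(np.uint8),0,cv2.CHAIN_APPROX_NONE)[0],key=cv2.contourArea)[:,0]
    p=np.array([onz(im,q,z)[:2] for q in c],np.float32); return cv2.minAreaRect(p),p
E
python3 - <<'E'
from h import *
for n in("top","scene"):
    im=get_image(n);W=world(im); f=im["frame"];hsv=cv2.cvtColor(f,cv2.COLOR_RGB2HSV)
    reg=(W[...,0]>.55)&(W[...,0]<.71)&(W[...,1]>-.22)&(W[...,1]<-.07)
    m=reg&(W[...,2]>.05)&(hsv[...,0]>8)&(hsv[...,0]<28)&(hsv[...,1]>70)
    m=m&((W[...,2]>.062))
    P=W[m]; print(n,m.sum(),P.mean(0),P.min(0),P.max(0))
    r,_=rect_on(im,m,.067);print("partition",r)
    # mats
    for nm,cond in(("rubber",(hsv[...,2]<80)&(W[...,0]>.36)&(W[...,0]<.56)&(W[...,1]<-.12)&(W[...,1]>-.33)&(W[...,2]<.02)),
                   ("cork",(W[...,0]>.36)&(W[...,0]<.54)&(W[...,1]<-.33)&(W[...,1]>-.53)&(hsv[...,2]>175)&(W[...,2]<.02))):
        mm=cv2.morphologyEx(cond.astype(np.uint8),cv2.MORPH_CLOSE,np.ones((5,5)));mm=cv2.morphologyEx(mm,cv2.MORPH_OPEN,np.ones((5,5)))
        r,_=rect_on(im,mm,.003);print(nm,r)
        cv2.imwrite(f"pics/m_{n}_{nm}.png",mm*255)
    g=(hsv[...,0]>60)&(hsv[...,0]<90)&(hsv[...,1]>90)&(W[...,0]<.52)&(W[...,1]>.1)&(W[...,2]>.018)
    r,_=rect_on(im,g,.024);print("pot",r,W[g].mean(0),g.sum())
    g=(hsv[...,0]>55)&(hsv[...,0]<95)&(hsv[...,1]>80)&(W[...,0]>.54)&(W[...,0]<.72)&(W[...,1]<-.03)&(W[...,1]>-.25)
    r,_=rect_on(im,g,.034);print("caddy",r)
t=get_image("top");crop(t,195,185,265,255,9,"t4.png")
s=get_image("scene"); print(proj(s,onz(t,(233,209),0.01)),onz(t,(233,209),0.0),onz(t,(277,223),0))
crop(s,150,160,290,260,5,"s4.png")
E
```

```text
top 91 [ 0.63323995 -0.13988659  0.06637796] [ 0.58910989 -0.1495311   0.06204732] [ 0.67678904 -0.12999267  0.07186976]
partition ((0.6330994963645935, -0.13984905183315277), (0.009426991455256939, 0.08873086422681808), 82.2774887084961)
rubber ((0.46157553791999817, -0.2255915403366089), (0.15511322021484375, 0.12595795094966888), 87.68907165527344)
cork ((0.4345094859600067, -0.4311752915382385), (0.1527968794107437, 0.19075751304626465), 4.031393051147461)
pot ((0.4599391520023346, 0.1642199009656906), (0.0, 0.0), 0.0) [0.4618791  0.17785976 0.02483732] 2
caddy ((0.6021299958229065, -0.1683102250099182), (0.0, 0.0), 0.0)
scene 97 [ 0.62688825 -0.14072983  0.06582866] [ 0.58452305 -0.14955422  0.06234362] [ 0.67670823 -0.13009223  0.07057146]
partition ((0.6276426911354065, -0.14253945648670197), (0.012634669430553913, 0.09115622937679291), 82.3962631225586)
rubber ((0.45958927273750305, -0.2271815985441208), (0.1553417444229126, 0.1255226582288742), 88.67819213867188)
cork ((0.4472149610519409, -0.429868221282959), (0.182382732629776, 0.19976429641246796), 0.4893799126148224)
pot ((0.46797093749046326, 0.17183588445186615), (0.040575992316007614, 0.03296075388789177), 42.397212982177734) [0.468374   0.17266864 0.02288437] 100
caddy ((0.6195343136787415, -0.13900217413902283), (0.15843547880649567, 0.1226351261138916), 83.15373992919922)
[[239.36991056 200.12084691]] [0.54959408 0.00062346 0.        ] [ 0.51550736 -0.13860753  0.        ]
```

View pics/t4.png

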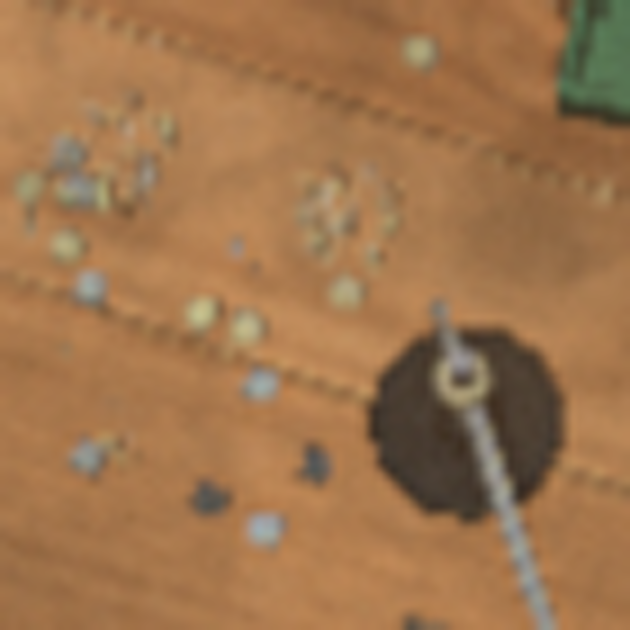

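View pics/s4.png

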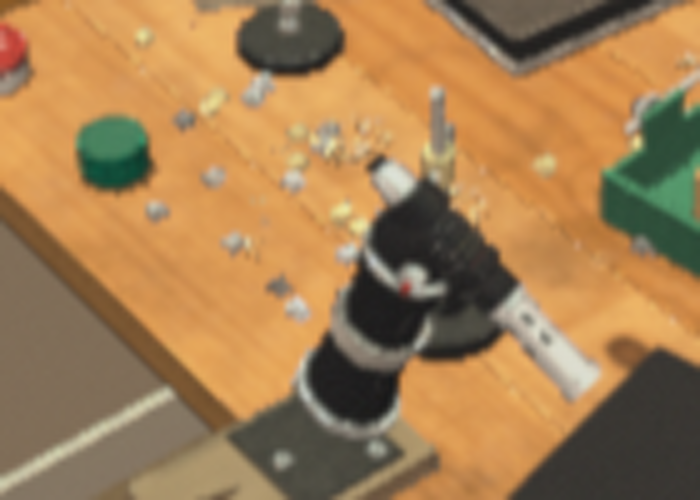

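Run:
```python
from h import *
t=get_image("top");s=get_image("scene")
crop(t,330,220,410,290,8,"t5.png");crop(s,310,255,420,345,7,"s5.png")
```

```text
(no output)
```

View pics/t5.png

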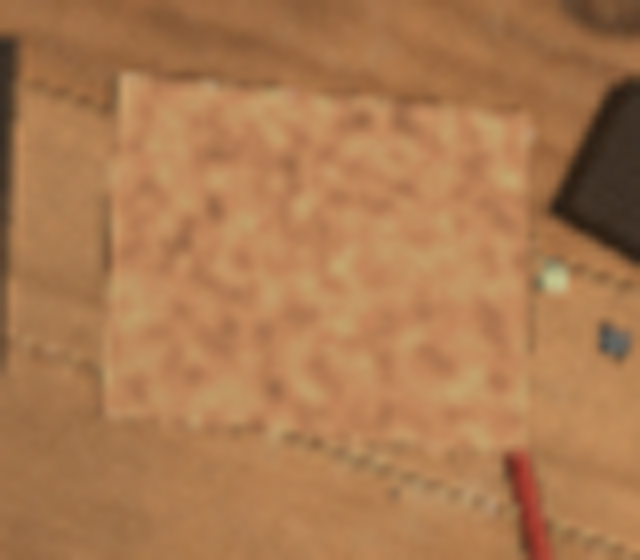

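View pics/s5.png

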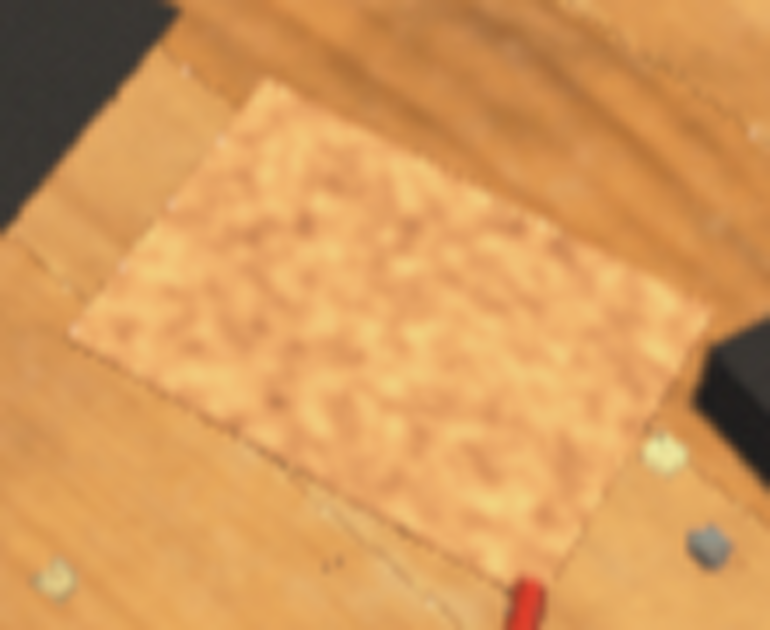

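```bash
cat >> h.py <<'E'
def go(p,yaw=None):
    """shift (50mm units) in present tool axes to TCP p; turn about tool z (8deg units) to make tool y at yaw deg, + tilt fix"""
    o=observe();R=np.array(o["tool_rot"]);d=R.T@(np.array(p)-o["position"])/.05
    print("t",round(o["time_s"],2),"pos",np.round(o["position"],4),"w",round(o["grip_width"],4),"F",np.round(o["ft_force"],1))
    print("shift",np.round(d,2),"max",np.abs(d).max().round(2))
    cy=np.degrees(np.arctan2(R[1,1],R[0,1])); print("yaw",round(cy,1))
    if yaw is not None:
        y=np.radians(yaw);T=np.array([[np.sin(y)*1,np.cos(y),0],[-np.cos(y),np.sin(y),0],[0,0,-1.]])
        # x = y cross z
        T[:,0]=np.cross(T[:,1],T[:,2]);rv=cv2.Rodrigues(R.T@T)[0].ravel();print("turn units",np.round(np.degrees(rv)/8,2))
        d2=T.T@(np.array(p)-o["position"])/.05;print("shift if turned first",np.round(d2,2))
E
python3 - <<'E'
from h import *
t=get_image("top");s=get_image("scene")
for im,c in((t,np.array([(120,72),(530,115),(522,450),(105,415)])/8+[330,220]),(s,np.array([(268,80),(708,315),(545,590),(72,333)])/7+[310,255])):
    p=np.array([onz(im,q-.5,.003)[:2] for q in c]);print(np.round(p,4).tolist(),p.mean(0),cv2.minAreaRect(p.astype(np.float32)))
go((.63,-.141,.23),82.3)
E
```

```text
[[0.5128, -0.3467], [0.5074, -0.5042], [0.3811, -0.5], [0.3829, -0.3436]] [ 0.44606877 -0.42360994] ((0.44598469138145447, -0.42389976978302), (0.15758085250854492, 0.12992605566978455), 88.62358093261719)
[[0.5114, -0.3463], [0.5034, -0.5039], [0.3822, -0.5011], [0.383, -0.3429]] [ 0.44499309 -0.42355124] ((0.44510170817375183, -0.42366960644721985), (0.15817344188690186, 0.12846267223358154), 88.48805236816406)
t 0.7 pos [0.188  0.5169 0.2313] w 0.0854 F [-0.5  0.3 -0.1]
shift [-12.81  -9.34   0.03] max 12.81
yaw 70.0
turn units [-0.   -0.   -1.54]
shift if turned first [-10.52 -11.85   0.03]
```

```bash
python3 -m pendant '[40,-0.91,-0.44,-0.1,0,0,0, 40,-0.91,-0.44,-0.1,0,0,0, 40,-0.91,-0.44,-0.1,0,0,0, 40,-0.91,-0.44,-0.1,0,0,0, 40,-0.91,-0.44,-0.1,0,0,0, 40,-0.91,-0.44,-0.1,0,0,0, 40,0,0,0,0,0,-0.77, 40,0,0,0,0,0,-0.77]' 80 && python3 -m pendant '[40,-0.45,-0.91,0,0,0,0, 40,-0.45,-0.91,0,0,0,0, 40,-0.45,-0.91,0,0,0,0, 40,-0.45,-0.91,0,0,0,0, 40,-0.45,-0.91,0,0,0,0, 40,0,0,0,0,0,0]'; python3 -c "
from h import *
go((.47,-.12,.24),82.3)"
```

```text
time_s: 1.5
position: [0.3973, 0.3016, 0.2609]
tool_rot: [[-0.991, 0.132, 0.0], [0.132, 0.991, 0.0], [-0.0, 0.0, -1.0]]
ft_force: [-0.6, 0.4, -0.5]
grip_width: 0.0401
time_s: 2.1
position: [0.4777, 0.0612, 0.2606]
tool_rot: [[-0.99, 0.14, 0.0], [0.14, 0.99, -0.001], [-0.0, -0.001, -1.0]]
ft_force: [0.1, 0.0, -0.1]
grip_width: 0.0401
t 2.1 pos [0.4777 0.0612 0.2606] w 0.0401 F [ 0.1  0.  -0.1]
shift [-0.36 -3.61  0.42] max 3.61
yaw 82.0
turn units [-0.01  0.   -0.04]
shift if turned first [-0.33 -3.61  0.41]
```

```bash
python3 -m pendant '[40,-0.14,-0.9,0,0,0,0, 40,-0.14,-0.9,0,0,0,0, 40,-0.14,-0.9,0,0,0,0, 40,-0.14,-0.9,0,0,0,0, 40,-0.76,0,0.3,0,0,0, 40,-0.76,0,0.3,0,0,0, 40,-0.76,0,0.3,0,0,0, 40,-0.76,0,0.3,0,0,0, 40,0,0,0,0,0,0]'; python3 -c "
from h import *
go((.63,-.141,.11),82.3)
crop(get_image('scene'),240,90,400,210,5,'s6.png')
"
```

```text
time_s: 3.0
position: [0.6326, -0.1358, 0.1965]
tool_rot: [[-0.991, 0.132, -0.004], [0.132, 0.991, 0.002], [0.005, 0.002, -1.0]]
ft_force: [-0.3, 0.1, -0.1]
grip_width: 0.04
t 3.0 pos [ 0.6326 -0.1358  0.1965] w 0.04 F [-0.3  0.1 -0.1]
shift [ 0.03 -0.11  1.73] max 1.73
yaw 82.4
turn units [ 0.01 -0.03  0.01]
shift if turned first [ 0.04 -0.11  1.73]
```

View pics/s6.png

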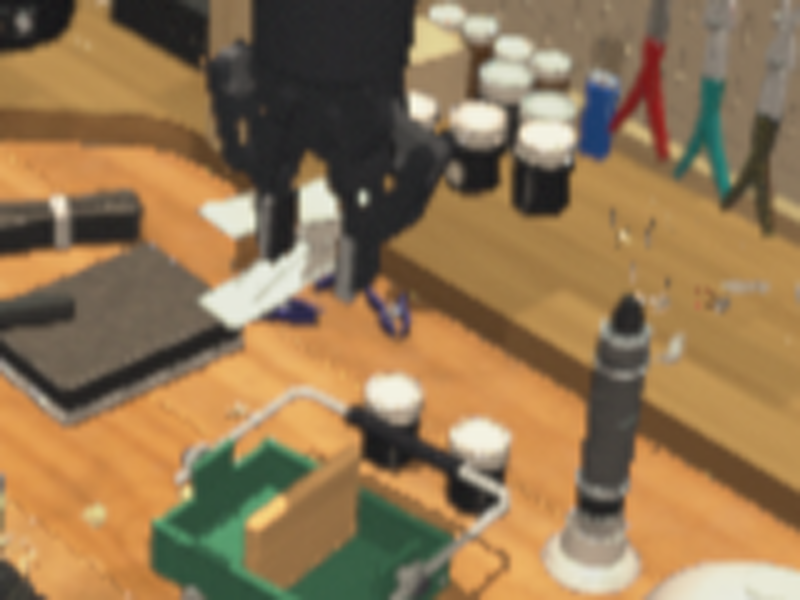

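```bash
python3 -m pendant '[40,0.04,-0.11,0.8,0,0,0, 40,0,0,0.8,0,0,0, 40,0,0,0.75,0,0,0, 40,0,0,0.4,0,0,0, 40,0,0,0.34,0,0,0, 40,0,0,0,0,0,0]'; python3 -c "
from h import *
go((.63,-.141,.042),82.3)
crop(get_image('scene'),240,120,360,230,6,'s7.png')
"
```

```text
time_s: 3.65
position: [0.6263, -0.1407, 0.0453]
tool_rot: [[-0.991, 0.133, -0.003], [0.133, 0.991, 0.001], [0.003, 0.001, -1.0]]
ft_force: [-0.1, -0.0, 0.4]
grip_width: 0.0399
t 3.65 pos [ 0.6263 -0.1407  0.0453] w 0.0399 F [-0.1 -0.   0.4]
shift [-0.07  0.    0.07] max 0.07
yaw 82.3
turn units [ 0.01 -0.02  0.01]
shift if turned first [-0.07  0.    0.07]
```

View pics/s7.png

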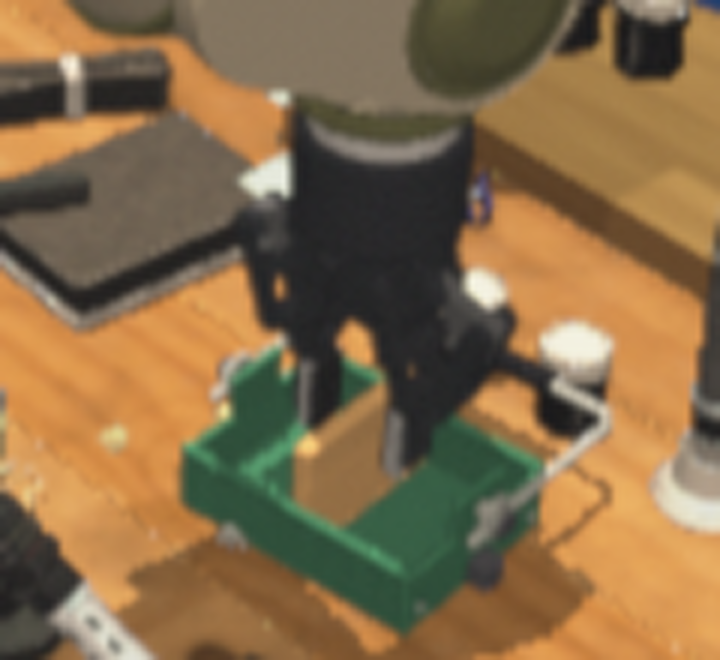

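```bash
python3 -m pendant '[40,-0.15,0,0.06,0,0,0, 9,0,0,0,0,0,0, 5,0,0,0,0,0,0, 5,0,0,0,0,0,0, 5,0,0,0,0,0,0, 5,0,0,0,0,0,0]' 90; python3 -c "
from h import *
go((.63,-.141,.042),82.3)
"
```

```text
time_s: 4.3
position: [0.6358, -0.1421, 0.0446]
tool_rot: [[-0.991, 0.133, 0.002], [0.133, 0.991, 0.0], [-0.002, 0.0, -1.0]]
ft_force: [0.7, 3.8, 6.5]
grip_width: 0.0082
t 4.3 pos [ 0.6358 -0.1421  0.0446] w 0.0082 F [0.7 3.8 6.5]
shift [0.12 0.01 0.05] max 0.12
yaw 82.3
turn units [0.   0.02 0.01]
shift if turned first [0.12 0.01 0.05]
```

```bash
python3 -m pendant '[5,0,0,-0.1,0,0,0, 5,0,0,-0.2,0,0,0, 5,0,0,-0.3,0,0,0, 5,0,0,-0.4,0,0,0, 5,0,0,-0.4,0,0,0, 5,0,0,-0.4,0,0,0, 5,0,0,-0.2,0,0,0, 5,0,0,0,0,0,0, 5,0,0,0,0,0,0]'; python3 -c "
from h import *
go((.50,-.25,.142),88.5)
crop(get_image('scene'),230,80,380,220,5,'s8.png')
"
```

```text
time_s: 5.2
position: [0.6346, -0.1425, 0.1423]
tool_rot: [[-0.991, 0.133, -0.002], [0.133, 0.991, 0.001], [0.002, 0.0, -1.0]]
ft_force: [-0.2, -0.3, -7.4]
grip_width: 0.0083
t 5.2 pos [ 0.6346 -0.1425  0.1423] w 0.0083 F [-0.2 -0.3 -7.4]
shift [ 2.38 -2.49  0.01] max 2.49
yaw 82.3
turn units [ 0.   -0.01 -0.77]
shift if turned first [ 2.64 -2.22  0.01]
```

View pics/s8.png

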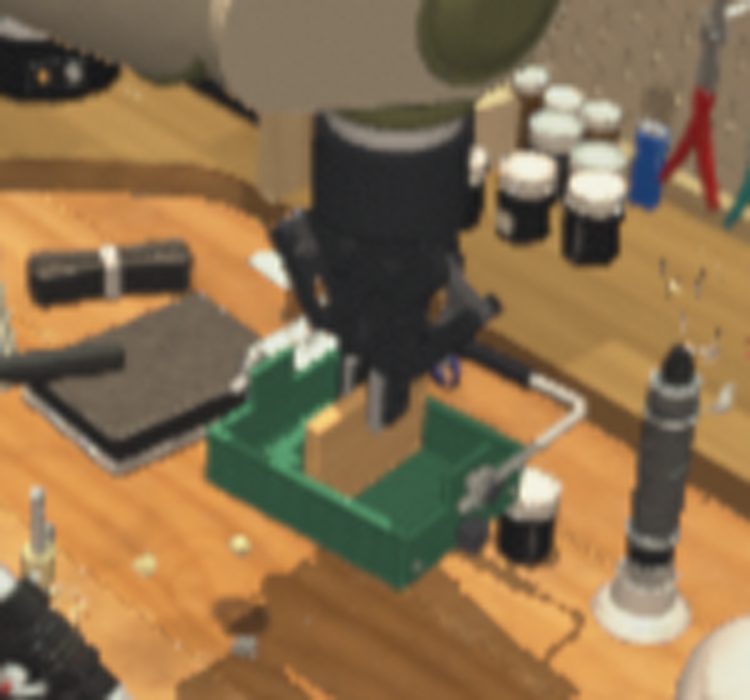

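```bash
python3 -m pendant '[5,0.3,-0.1,0,0,0,0, 5,0.5,-0.2,0,0,0,0, 5,0.5,-0.25,0,0,0,0, 5,0.5,-0.3,0,0,0,0, 5,0.3,-0.4,0,0,0,0, 5,0.1,-0.5,0,0,0,0, 5,0.1,-0.5,0,0,0,0, 5,0.1,-0.5,0,0,0,0, 5,0.1,-0.5,0,0,0,0, 5,0.1,-0.5,0,0,0,0, 5,0.1,-0.5,0,0,0,0, 5,0.1,-0.5,0,0,0,0]'; python3 -m pendant '[5,0.1,-0.5,0,0,0,0, 5,0.1,-0.5,0,0,0,0, 5,0,-0.25,0,0,0,-0.3, 5,0,0,0,0,0,-0.3, 5,0,0,0,0,0,-0.15, 5,0,0,0,0,0,0, 5,0,0,0,0,0,0]'; python3 -c "
from h import *
go((.449,-.4236,.07),88.5)
"
```

```text
time_s: 6.45
position: [0.464, -0.3599, 0.1423]
tool_rot: [[-0.991, 0.133, -0.001], [0.133, 0.991, 0.002], [0.002, 0.001, -1.0]]
ft_force: [0.0, 0.1, -8.1]
grip_width: 0.0083
time_s: 7.15
position: [0.4466, -0.4194, 0.143]
tool_rot: [[-1.0, 0.029, -0.0], [0.029, 1.0, 0.001], [0.0, 0.001, -1.0]]
ft_force: [0.7, -0.3, -7.8]
grip_width: 0.0078
t 7.15 pos [ 0.4466 -0.4194  0.143 ] w 0.0078 F [ 0.7 -0.3 -7.8]
shift [-0.05 -0.08  1.46] max 1.46
yaw 88.3
turn units [ 0.   -0.   -0.02]
shift if turned first [-0.05 -0.08  1.46]
```

```bash
python3 -m pendant '[5,-0.05,-0.08,0.3,0,0,0, 5,0,0,0.4,0,0,0, 5,0,0,0.4,0,0,0, 5,0,0,0.4,0,0,0, 5,0,0,0.2,0,0,0, 5,0,0,0.05,0,0,0, 5,0,0,0,0,0,0]'; python3 -c "
from h import *
go((.449,-.4236,.0476),88.5)
crop(get_image('top'),310,200,430,300,6,'t9.png')
crop(get_image('scene'),290,190,430,340,5,'s9.png')
"
```

```text
time_s: 7.85
position: [0.4491, -0.4241, 0.0558]
tool_rot: [[-1.0, 0.029, 0.0], [0.029, 1.0, -0.0], [-0.0, -0.0, -1.0]]
ft_force: [0.3, -0.0, -7.1]
grip_width: 0.008
t 7.85 pos [ 0.4491 -0.4241  0.0558] w 0.008 F [ 0.3 -0.  -7.1]
shift [0.   0.01 0.16] max 0.16
yaw 88.3
turn units [-0.    0.   -0.02]
shift if turned first [0.   0.01 0.16]
```

View pics/t9.png

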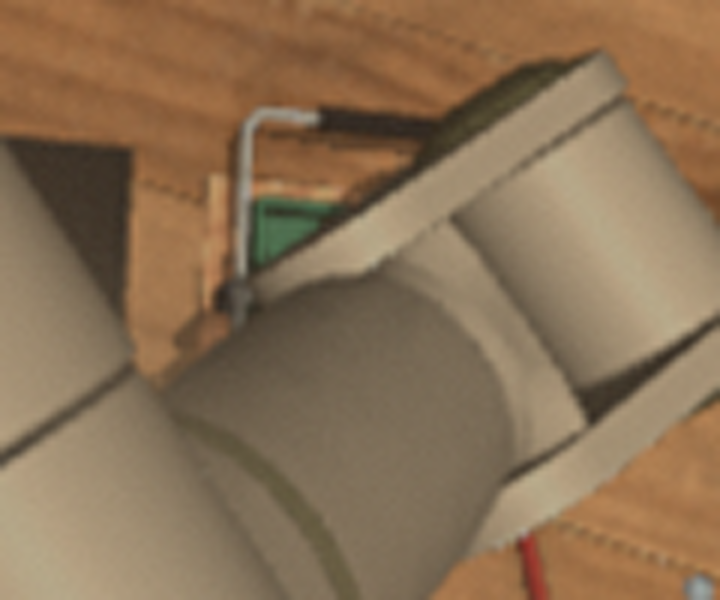

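View pics/s9.png

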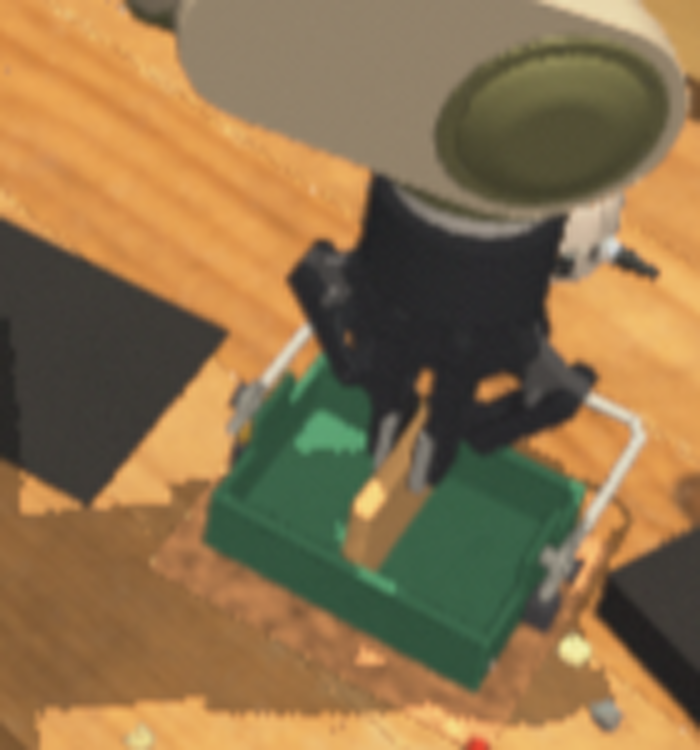

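```bash
python3 -m pendant '[5,0,0,0.08,0,0,0, 5,0,0,0.05,0,0,0, 5,0,0,0.03,0,0,0, 5,0,0,0.02,0,0,0, 5,0,0,0,0,0,0]'; python3 -c "
from h import *
go((.449,-.4236,.0476),88.5)
s=get_image('scene')
for c in((207,545),(475,690)):
  print(onz(s,np.array(c)/5+[290,190],.003))
"
```

```text
time_s: 8.45
position: [0.4487, -0.4239, 0.0476]
tool_rot: [[-1.0, 0.029, -0.0], [0.029, 1.0, -0.0], [0.0, -0.0, -1.0]]
ft_force: [-3.2, 3.6, 1.3]
grip_width: 0.0081
t 8.45 pos [ 0.4487 -0.4239  0.0476] w 0.0081 F [-3.2  3.6  1.3]
shift [-0.    0.01  0.  ] max 0.01
yaw 88.3
turn units [-0.   -0.   -0.02]
shift if turned first [-0.    0.01  0.  ]
[ 0.40482742 -0.35991165  0.003     ]
[ 0.40326632 -0.4868572   0.003     ]
```

```bash
python3 -m pendant '[5,0,0,0.01,0,0,0, 14,0,0,0,0,0,0, 30,0,0,0,0,0,0, 40,0,0,0,0,0,0, 40,0,0,-0.4,0,0,0, 40,0,0,-0.8,0,0,0, 40,0,0,-0.9,0,0,0, 40,0,0,-0.9,0,0,0, 40,0,0,-0.9,0,0,0, 40,0,0,0,0,0,0]'; python3 -c "
from h import *
go((.44,-.1,.26),88.5)
"
```

```text
time_s: 9.5
position: [0.4502, -0.4256, 0.2483]
tool_rot: [[-1.0, 0.029, 0.008], [0.029, 1.0, -0.011], [-0.008, -0.01, -1.0]]
ft_force: [-0.3, 0.1, 0.6]
grip_width: 0.0399
t 9.5 pos [ 0.4502 -0.4256  0.2483] w 0.0399 F [-0.3  0.1  0.6]
shift [ 0.39  6.5  -0.3 ] max 6.5
yaw 88.3
turn units [-0.07  0.06 -0.02]
shift if turned first [ 0.37  6.5  -0.23]
```

```bash
python3 -m pendant '[60,0,0,-0.2,-0.07,0.06,0, 60,0,0,0,0,0,1, 60,0,0,0,0,0,1, 60,0,0,0,0,0,1, 60,0,0,0,0,0,1, 60,0,0,0,0,0,1, 60,0,0,0,0,0,1, 60,0,0,0,0,0,1, 60,0,0,0,0,0,1, 60,0,0,0,0,0,1, 60,0,0,0,0,0,1, 60,0,0,0,0,0,1]'; python3 -c "
from h import *
go((.48,-.1,.26),0)
go((.47,.172,.26),0)
"
```

```text
time_s: 10.7
position: [0.449, -0.424, 0.2507]
tool_rot: [[-0.0, 1.0, -0.008], [1.0, 0.0, 0.01], [0.01, -0.008, -1.0]]
ft_force: [-0.1, -1.1, -0.1]
grip_width: 0.0599
t 10.7 pos [ 0.449  -0.424   0.2507] w 0.0599 F [-0.1 -1.1 -0.1]
shift [ 6.48  0.62 -0.12] max 6.48
yaw 0.0
turn units [-0.06 -0.07  0.  ]
shift if turned first [ 6.48  0.62 -0.19]
t 10.7 pos [ 0.449  -0.424   0.2507] w 0.0599 F [-0.1 -1.1 -0.1]
shift [11.92  0.42 -0.07] max 11.92
yaw 0.0
turn units [-0.06 -0.07  0.  ]
shift if turned first [11.92  0.42 -0.19]
```

```bash
python3 -m pendant '[60,0.5,0.1,-0.2,-0.06,-0.07,0, 60,0.9,0.2,0,0,0,0, 60,1,0.2,0,0,0,0, 60,1,0.1,0,0,0,0, 60,1,0,0,0,0,0, 60,1,0,0,0,0,0, 60,1,0,0,0,0,0, 60,1,0,0,0,0,0, 60,1,-0.1,0,0,0,0, 60,1,-0.1,0,0,0,0, 60,1,0,0,0,0,0, 60,0.5,0,0,0,0,0]'
python3 - <<'E'
from h import *
go((.47,.172,.1),0)
for n in("top","scene"):
    im=get_image(n);W=world(im);hsv=cv2.cvtColor(im["frame"],cv2.COLOR_RGB2HSV)
    reg=(W[...,0]>.40)&(W[...,0]<.55)&(W[...,1]>.1)&(W[...,1]<.24)
    g=reg&(hsv[...,0]>55)&(hsv[...,0]<95)&(hsv[...,1]>80)
    print(n,g.sum(),np.round(W[g].mean(0),4),np.round(np.percentile(W[g],[2,98],axis=0),3).tolist())
    g2=g&(W[...,2]>.017)
    if g2.sum()>20: print(rect_on(im,g2,.024)[0])
crop(get_image("top"),130,170,230,260,7,"t10.png")
E
```

```text
time_s: 11.9
position: [0.4649, 0.1225, 0.2615]
tool_rot: [[-0.009, 1.0, 0.001], [1.0, 0.009, 0.001], [0.001, 0.001, -1.0]]
ft_force: [0.3, -0.8, -0.0]
grip_width: 0.0599
t 11.9 pos [0.4649 0.1225 0.2615] w 0.0599 F [ 0.3 -0.8 -0. ]
shift [0.99 0.11 3.23] max 3.23
yaw 0.5
turn units [ 0.   -0.01  0.06]
shift if turned first [0.99 0.1  3.23]<stdin>:7: RuntimeWarning: Mean of empty slice.
  ret = um.true_divide(
Traceback (most recent call last):
IndexError: index -1 is out of bounds for axis 0 with size 0
```

Run:
```python
from h import *
t=get_image("top");s=get_image("scene")
a=cv2.imread("pics/top0.png");hsv=cv2.cvtColor(a,cv2.COLOR_BGR2HSV)
m=np.zeros(a.shape[:2],bool);m[215:245,160:190]=1
for hi in(40,60,80):
  g=m&(hsv[...,0]>50)&(hsv[...,0]<100)&(hsv[...,1]>hi)
  if g.sum():v,u=np.nonzero(g);print("top",g.sum(),u.mean(),v.mean(),u.min(),u.max(),v.min(),v.max(),onz(t,(u.mean(),v.mean()),.02))
hs=cv2.cvtColor(s["frame"],cv2.COLOR_RGB2HSV);W=world(s)
g=(hs[...,0]>55)&(hs[...,0]<95)&(hs[...,1]>80)&(W[...,0]<.55)&(W[...,1]>.1)&(W[...,1]<.24)
v,u=np.nonzero(g);print("scene",g.sum(),u.min(),u.max(),v.min(),v.max(),u.mean(),v.mean(),onz(s,(u.mean(),v.mean()),.013))
crop(s,140,160,210,220,9,"s10.png");crop(t,320,190,420,280,7,"t11.png")
```

```text
top 116 172.63793103448276 228.8448275862069 167 178 223 234 [0.47218071 0.17657609 0.02      ]
top 115 172.68695652173912 228.8695652173913 167 178 223 234 [0.47211651 0.17641955 0.02      ]
top 7 173.14285714285714 233.14285714285714 167 177 231 234 [0.45933568 0.17354436 0.02      ]
scene 143 166 178 184 196 172.24475524475525 190.06293706293707 [0.47247892 0.17677778 0.013     ]
```

View pics/s10.png

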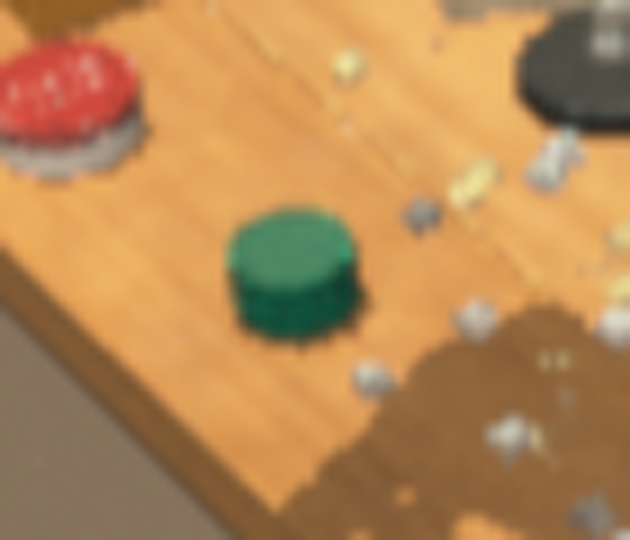

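View pics/t11.png

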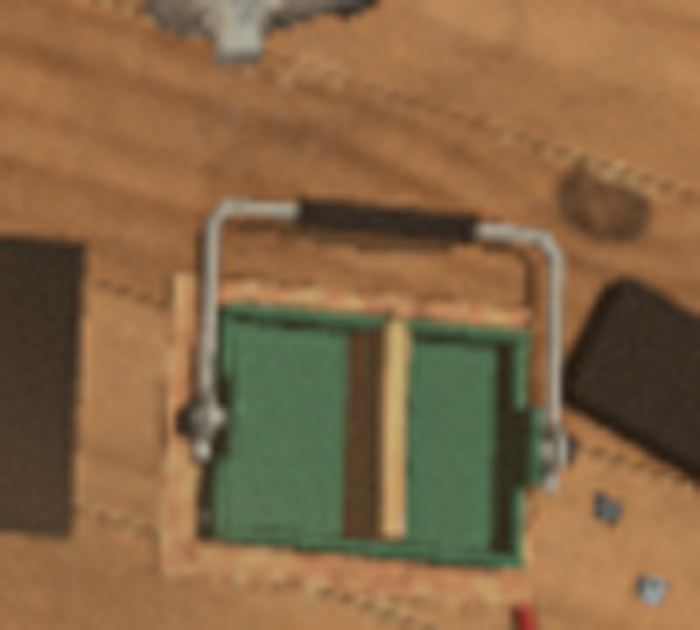

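```bash
cat > cad.py <<'E'
from h import *
def cad(x0,x1,y0,y1,zm=.003):
    for n in("top","scene"):
        im=get_image(n);W=world(im);hsv=cv2.cvtColor(im["frame"],cv2.COLOR_RGB2HSV)
        m=(W[...,0]>x0)&(W[...,0]<x1)&(W[...,1]>y0)&(W[...,1]<y1)&(W[...,2]>zm+.058)&(W[...,2]<zm+.085)&(hsv[...,0]>8)&(hsv[...,0]<28)&(hsv[...,1]>70)
        if m.sum()>20: print(n,"partition",m.sum(),rect_on(im,m,zm+.067)[0])
        b=(W[...,0]>x1-.02)&(W[...,0]<x1+.09)&(W[...,1]>y0)&(W[...,1]<y1)&(W[...,2]>.025)&(hsv[...,2]<75)
        if b.sum()>20: print(n,"bar",b.sum(),rect_on(im,b,zm+.045)[0])
E
python3 - <<'E'
from cad import *
cad(.38,.52,-.5,-.35)
t=get_image("top");print(onz(t,(376.7-.5,251.1-.5),.07),onz(t,(375.2,220.9),.048))
go((.472,.176,.05),0)
E
```

```text
top partition 122 ((0.4460166394710541, -0.4224121868610382), (0.011982856318354607, 0.08921734988689423), 87.87544250488281)
top bar 81 ((0.5344420075416565, -0.42571061849594116), (0.0744033232331276, 0.00963421817868948), 88.30046081542969)
scene partition 187 ((0.43975478410720825, -0.425711989402771), (0.01126753631979227, 0.09375160187482834), 88.84062194824219)
scene bar 124 ((0.5328010320663452, -0.4274967312812805), (0.07147231698036194, 0.010861133225262165), 87.71920013427734)
[ 0.44533562 -0.42425813  0.07      ] [ 0.53534033 -0.42772512  0.048     ]
t 12.2 pos [0.4658 0.1185 0.2615] w 0.06 F [ 0.9 -0.6  0.5]
shift [1.15 0.13 4.23] max 4.23
yaw 0.3
turn units [ 0.   -0.    0.03]
shift if turned first [1.15 0.12 4.23]
```

```bash
python3 -m pendant '[60,0.8,0.1,0.2,0,0,0, 60,0.35,0.03,0.8,0,0,0, 60,0,0,0.9,0,0,0, 60,0,0,0.9,0,0,0, 60,0,0,0.9,0,0,0, 60,0,0,0.5,0,0,0, 60,0,0,0.4,0,0,0, 60,0,0,0.2,0,0,0, 60,0,0,0,0,0,0]'; python3 -c "
from h import *
go((.472,.176,.004),0)
crop(get_image('scene'),130,140,230,220,7,'s11.png')
"
```

```text
time_s: 13.1
position: [0.4718, 0.1761, 0.0209]
tool_rot: [[-0.004, 1.0, -0.002], [1.0, 0.004, 0.0], [0.0, -0.002, -1.0]]
ft_force: [-0.4, 0.5, 0.7]
grip_width: 0.0602
t 13.1 pos [0.4718 0.1761 0.0209] w 0.0602 F [-0.4  0.5  0.7]
shift [-0.    0.01  0.34] max 0.34
yaw 0.3
turn units [-0.01 -0.    0.03]
shift if turned first [-0.    0.    0.34]
```

View pics/s11.png

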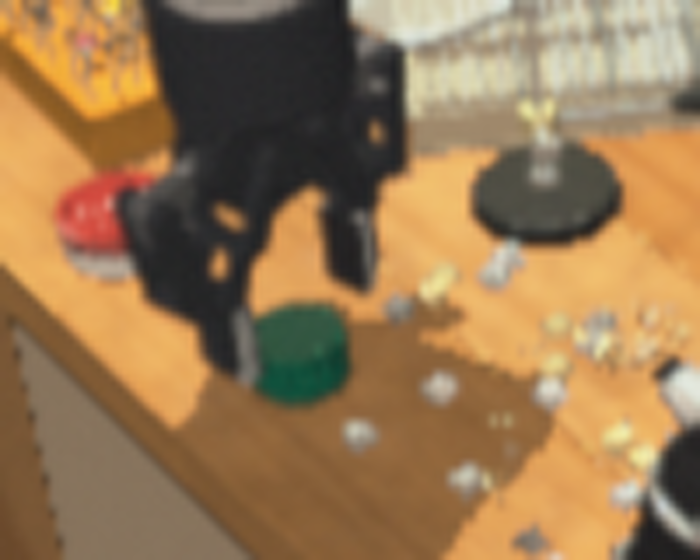

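```bash
python3 -m pendant '[60,0,0,0.2,0,0,0, 60,0,0,0.14,0,0,0, 50,0,0,0,0,0,0, 40,0,0,0,0,0,0, 34,0,0,0,0,0,0, 34,0,0,0,0,0,0, 34,0,0,0,0,0,0]' 30; python3 -c "
from h import *
go((.472,.176,.2),0)
crop(get_image('scene'),130,140,230,220,7,'s12.png')
"
```

```text
time_s: 13.85
position: [0.472, 0.177, 0.0051]
tool_rot: [[-0.006, 1.0, 0.001], [1.0, 0.006, 0.0], [0.0, 0.001, -1.0]]
ft_force: [-1.5, -0.2, 4.9]
grip_width: 0.0375
t 13.85 pos [0.472  0.177  0.0051] w 0.0375 F [-1.5 -0.2  4.9]
shift [-0.02  0.   -3.9 ] max 3.9
yaw 0.3
turn units [ 0.01 -0.    0.04]
shift if turned first [-0.02  0.   -3.9 ]
```

View pics/s12.png

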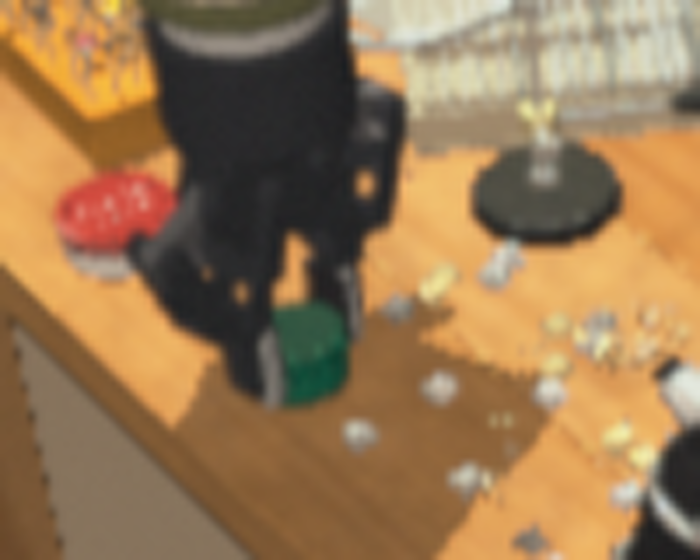

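```bash
python3 -m pendant '[34,0,0,-0.3,0,0,0, 34,0,0,-0.8,0,0,0, 34,0,0,-1,0,0,0, 34,0,0,-1,0,0,0, 34,0,0,-1,0,0,0, 34,-0.4,0,-0.8,0,0,0, 34,-0.8,0.1,-0.2,0,0,0, 34,-0.9,0.1,0,0,0,0, 34,-1,0.1,0,0,0,0, 34,-1,0,0,0,0,0, 34,-1,0,0,0,0,0, 34,-1,0,0,0,0,0]'; python3 -m pendant '[34,-1,0,0,0,0,0, 34,-1,0,0,0,0,0, 34,-1,-0.2,0,0,0,0, 34,-0.9,-0.3,0,0,0,0, 34,-0.5,-0.3,0,0,0,0.25, 34,0,0,0,0,0,0]'; python3 -c "
from h import *
go((.4455,-.3915,.1),-1.7)
"
```

```text
time_s: 15.1
position: [0.4881, -0.1298, 0.2595]
tool_rot: [[-0.006, 1.0, 0.0], [1.0, 0.006, 0.0], [0.0, 0.0, -1.0]]
ft_force: [1.1, 1.1, 0.0]
grip_width: 0.0371
time_s: 15.7
position: [0.4483, -0.3501, 0.2587]
tool_rot: [[0.034, 0.999, -0.001], [0.999, -0.034, 0.001], [0.001, -0.001, -1.0]]
ft_force: [0.1, 0.4, -1.3]
grip_width: 0.0373
t 15.7 pos [ 0.4483 -0.3501  0.2587] w 0.0373 F [ 0.1  0.4 -1.3]
shift [-0.83 -0.02  3.17] max 3.17
yaw -2.0
turn units [-0.01 -0.   -0.03]
shift if turned first [-0.83 -0.03  3.17]
```

```bash
python3 -m pendant '[34,-0.5,0,0.2,0,0,0, 34,-0.33,0,0.6,0,0,0, 34,0,-0.02,0.8,0,0,0, 34,0,0,0.8,0,0,0, 34,0,0,0.8,0,0,0, 34,0,0,0.4,0,0,0, 34,0,0,0.2,0,0,0, 34,0,0,0,0,0,0]'; python3 -c "
from h import *
go((.4455,-.3915,.015),-1.7)
crop(get_image('scene'),300,200,420,310,6,'s13.png')
"
```

```text
time_s: 16.5
position: [0.448, -0.3877, 0.0688]
tool_rot: [[0.028, 1.0, -0.001], [1.0, -0.028, 0.002], [0.002, -0.001, -1.0]]
ft_force: [-0.1, 0.4, -0.0]
grip_width: 0.0371
t 16.5 pos [ 0.448  -0.3877  0.0688] w 0.0371 F [-0.1  0.4 -0. ]
shift [-0.08 -0.05  1.08] max 1.08
yaw -1.6
turn units [-0.01 -0.01  0.01]
shift if turned first [-0.08 -0.05  1.08]
```

View pics/s13.png

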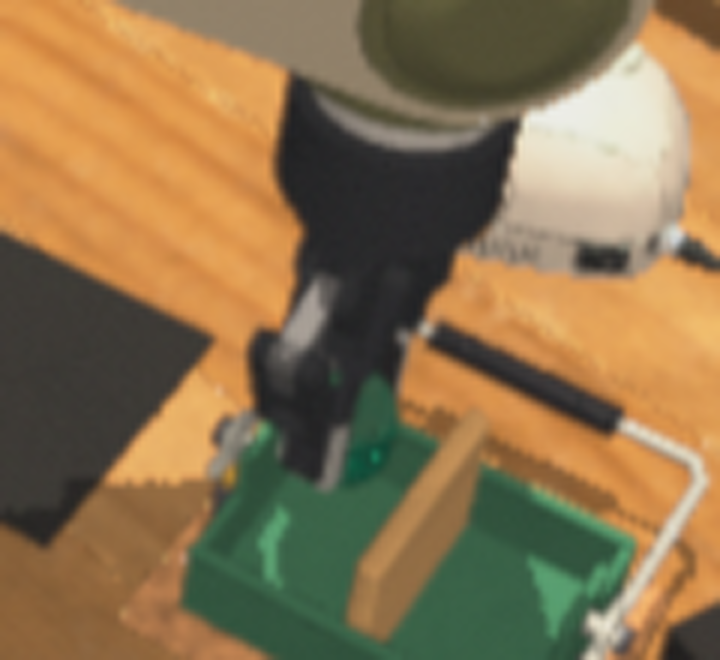

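```bash
python3 -m pendant '[34,-0.08,-0.05,0.3,0,0,0, 34,0,0,0.4,0,0,0, 34,0,0,0.2,0,0,0, 34,0,0,0.1,0,0,0, 34,0,0,0.06,0,0,0, 34,0,0,0,0,0,0]'; python3 -c "
from h import *
go((.4455,-.3915,.015),-1.7)
"
```

```text
time_s: 17.15
position: [0.4456, -0.3925, 0.0171]
tool_rot: [[0.029, 1.0, 0.001], [1.0, -0.029, -0.0], [-0.0, 0.001, -1.0]]
ft_force: [0.3, -0.5, -0.2]
grip_width: 0.0375
t 17.15 pos [ 0.4456 -0.3925  0.0171] w 0.0375 F [ 0.3 -0.5 -0.2]
shift [ 0.02 -0.    0.04] max 0.04
yaw -1.7
turn units [0.01 0.   0.01]
shift if turned first [ 0.02 -0.    0.04]
```

```bash
python3 -m pendant '[34,0,0,0.05,0,0,0, 42,0,0,0,0,0,0, 48,0,0,0,0,0,0, 48,0,0,0,0,0,0, 48,0,0,-0.3,0,0,0, 48,0,0,-0.6,0,0,0, 48,0,0,-0.9,0,0,0, 48,0,0,-0.9,0,0,0, 30,0,0,-0.9,0,0,0, 30,0,0,-0.2,0,0,0]'
python3 - <<'E'
from cad import *
go((.5345,-.4267,.13),-1.7)
crop(get_image('scene'),300,200,420,310,6,'s14.png')
cad(.38,.52,-.5,-.35)
E
```

```text
time_s: 18.15
position: [0.4462, -0.3936, 0.2097]
tool_rot: [[0.029, 1.0, 0.006], [1.0, -0.029, -0.007], [-0.007, 0.006, -1.0]]
ft_force: [-0.3, -0.3, -0.5]
grip_width: 0.03
t 18.15 pos [ 0.4462 -0.3936  0.2097] w 0.03 F [-0.3 -0.3 -0.5]
shift [-0.6   1.77  1.61] max 1.77
yaw -1.7
turn units [0.05 0.05 0.01]
shift if turned first [-0.61  1.78  1.59]
top bar 77 ((0.5355504751205444, -0.413734495639801), (0.009019384160637856, 0.050958793610334396), 4.083274841308594)
scene partition 188 ((0.43972083926200867, -0.42598608136177063), (0.011282157152891159, 0.09373112767934799), 88.34181213378906)
scene bar 124 ((0.5328126549720764, -0.42749717831611633), (0.07147230207920074, 0.010884425602853298), 87.71915435791016)
```

View pics/s14.png

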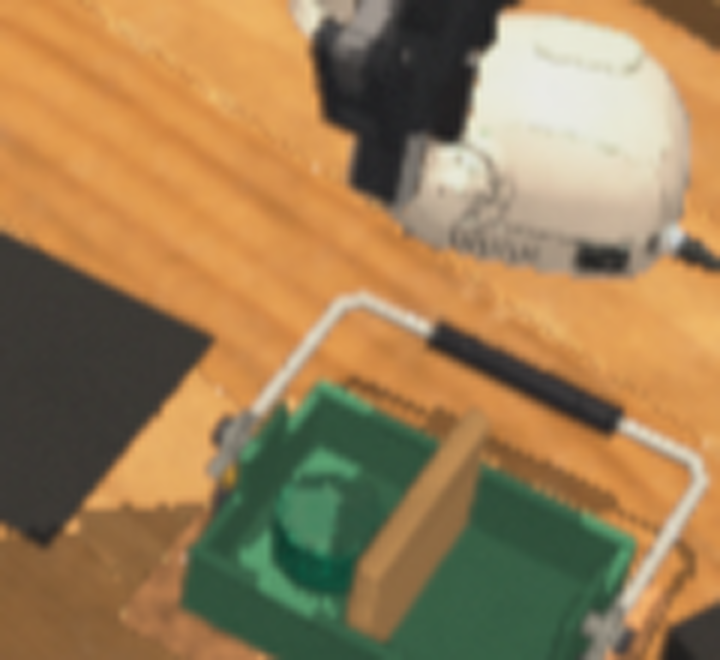

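```bash
python3 -m pendant '[26,-0.2,0.4,0,0.05,0.05,0, 26,-0.2,0.5,0.2,0,0,0, 26,-0.2,0.5,0.5,0,0,0, 26,-0.17,0.38,0.6,0,0,0, 26,0,0,0.4,0,0,0, 26,0,0,0,0,0,0]'; python3 -c "
from h import *
go((.5345,-.434,.031),-1.7)
crop(get_image('scene'),320,190,440,300,6,'s15.png')
"
```

```text
time_s: 18.9
position: [0.5312, -0.4312, 0.1123]
tool_rot: [[0.029, 0.999, -0.013], [0.999, -0.029, 0.015], [0.015, -0.014, -1.0]]
ft_force: [-1.0, 0.1, -0.0]
grip_width: 0.0258
t 18.9 pos [ 0.5312 -0.4312  0.1123] w 0.0258 F [-1.   0.1 -0. ]
shift [-0.08  0.09  1.62] max 1.62
yaw -1.6
turn units [-0.1  -0.11  0.01]
shift if turned first [-0.05  0.07  1.63]
```

View pics/s15.png

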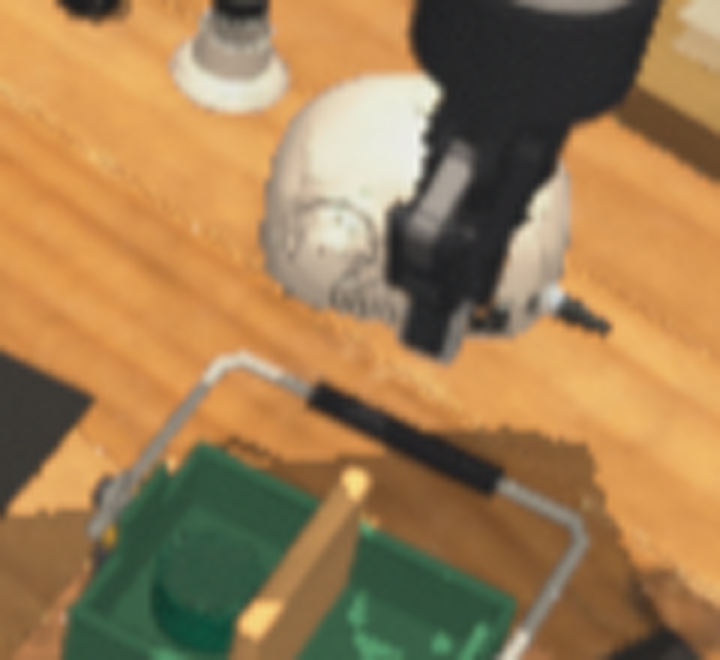

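```bash
python3 -m pendant '[26,-0.05,0.07,0,-0.05,-0.05,0, 26,0,0,0.4,0,0,0, 26,0,0,0.2,0,0,0, 26,0,0,0,0,0,0]'; python3 -c "
from h import *
go((.5345,-.434,.031),-1.7)
crop(get_image('scene'),320,190,440,300,6,'s16.png')
"
```

```text
time_s: 19.35
position: [0.5355, -0.4351, 0.0877]
tool_rot: [[0.029, 1.0, -0.001], [1.0, -0.029, 0.002], [0.002, -0.001, -1.0]]
ft_force: [-0.5, -0.6, 0.3]
grip_width: 0.0259
t 19.35 pos [ 0.5355 -0.4351  0.0877] w 0.0259 F [-0.5 -0.6  0.3]
shift [ 0.02 -0.02  1.13] max 1.13
yaw -1.7
turn units [-0.01 -0.01  0.  ]
shift if turned first [ 0.02 -0.02  1.13]
```

View pics/s16.png

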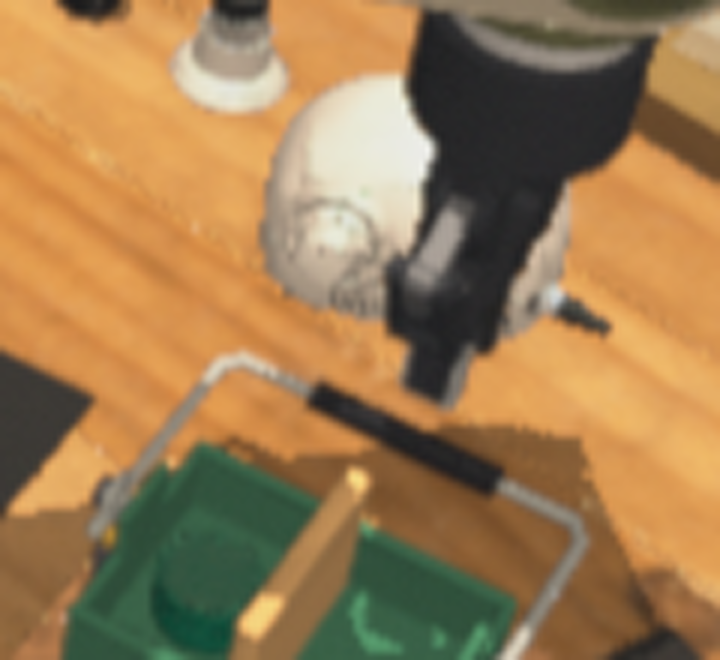

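```bash
python3 -m pendant '[26,0,0,0.3,0,0,0, 26,0,0,0.3,0,0,0, 26,0,0,0.2,0,0,0, 26,0,0,0,0,0,0]'; python3 -c "
from h import *
go((.5345,-.434,.031),-1.7)
crop(get_image('scene'),320,190,440,300,6,'s17.png')
"
```

```text
time_s: 19.8
position: [0.5357, -0.4352, 0.0477]
tool_rot: [[0.029, 1.0, -0.001], [1.0, -0.029, 0.001], [0.001, -0.001, -1.0]]
ft_force: [-0.8, 0.2, -0.5]
grip_width: 0.0259
t 19.8 pos [ 0.5357 -0.4352  0.0477] w 0.0259 F [-0.8  0.2 -0.5]
shift [ 0.02 -0.03  0.33] max 0.33
yaw -1.7
turn units [-0.   -0.01  0.  ]
shift if turned first [ 0.02 -0.03  0.33]
```

View pics/s17.png

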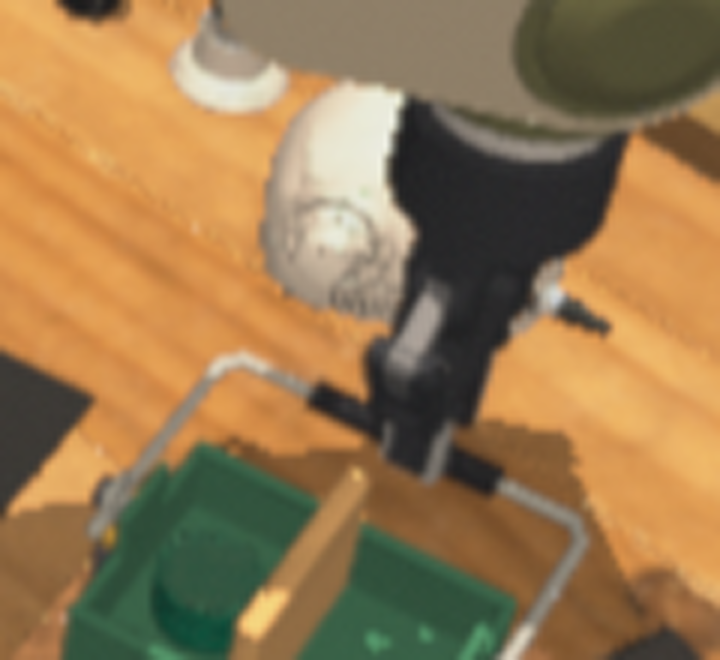

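```bash
python3 -m pendant '[26,0,-0.02,0.2,0,0,0, 26,0,0,0.1,0,0,0, 18,0,0,0,0,0,0, 12,0,0,0,0,0,0, 11,0,0,0,0,0,0, 11,0,0,0,0,0,0]' 20; python3 -c "
from h import *
go((.5345,-.434,.031),-1.7)
"
```

```text
time_s: 20.45
position: [0.5348, -0.4353, 0.0334]
tool_rot: [[0.029, 1.0, -0.0], [1.0, -0.029, 0.001], [0.001, -0.0, -1.0]]
ft_force: [-1.9, 0.4, -1.4]
grip_width: 0.0121
t 20.45 pos [ 0.5348 -0.4353  0.0334] w 0.0121 F [-1.9  0.4 -1.4]
shift [ 0.03 -0.01  0.05] max 0.05
yaw -1.7
turn units [-0. -0.  0.]
shift if turned first [ 0.03 -0.01  0.05]
```

```bash
python3 -m pendant '[11,0,-0.009,-0.18,0,0,0, 11,0,-0.027,-0.178,0,0,0, 11,0,-0.045,-0.174,0,0,0, 11,0,0,0,0,0,0]' | grep -v rot; python3 -m pendant '[11,0,-0.062,-0.169,0,0,0, 11,0,-0.078,-0.162,0,0,0, 11,0,-0.094,-0.153,0,0,0, 11,0,0,0,0,0,0]'|grep -v rot;  python3 -c "
from h import *
crop(get_image('scene'),300,190,440,310,5,'s18.png')
"
```

```text
time_s: 20.85
position: [0.5308, -0.4357, 0.0618]
ft_force: [-1.7, 0.9, -1.6]
grip_width: 0.0119
time_s: 21.25
position: [0.5188, -0.4353, 0.0856]
ft_force: [0.5, -0.2, -0.9]
grip_width: 0.0121
```

View pics/s18.png

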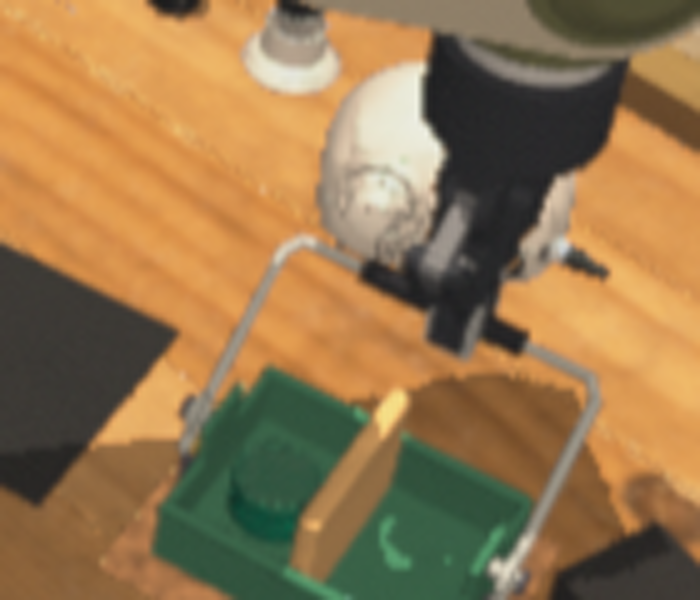

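```bash
python3 -m pendant '[11,0,-0.109,-0.13,0,0,0, 11,0,-0.123,-0.12,0,0,0, 11,0,-0.135,-0.119,0,0,0, 11,0,-0.146,-0.105,0,0,0, 11,0,0,0,0,0,0]' | grep -v rot; python3 -m pendant '[11,0,-0.156,-0.089,0,0,0, 11,0,-0.164,-0.073,0,0,0, 11,0,0,0,0,0,0]'|grep -v rot;python3 -m pendant '[11,0,-0.171,-0.057,0,0,0, 11,0,-0.176,-0.039,0,0,0, 11,0,0,0,0,0,0]'|grep -v rot;  python3 -c "
from h import *
crop(get_image('scene'),300,190,440,310,5,'s19.png')
"
```

```text
time_s: 21.8
position: [0.493, -0.4345, 0.1094]
ft_force: [4.7, -0.2, 7.6]
grip_width: 0.0118
time_s: 22.1
position: [0.4772, -0.4341, 0.1172]
ft_force: [4.2, -0.6, 7.3]
grip_width: 0.0123
time_s: 22.4
position: [0.4592, -0.4336, 0.1219]
ft_force: [0.8, 0.0, 8.8]
grip_width: 0.0121
```

View pics/s19.png

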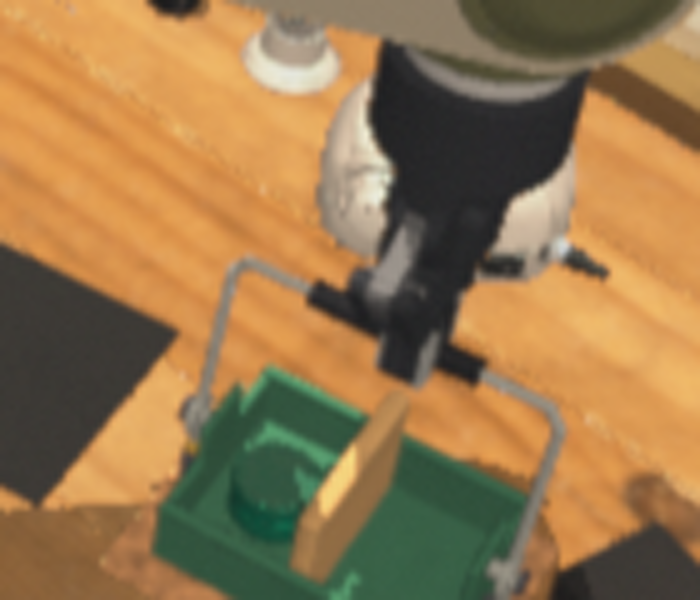

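```bash
python3 -m pendant '[11,0,-0.17,-0.032,0,0,0, 11,0,-0.16,-0.014,0,0,0, 11,0,0,0,0,0,0]' | grep -v rot;python3 -c "
from h import *
go((.444,-.434,.124),-1.7)
crop(get_image('scene'),300,190,440,310,5,'s20.png')
"
```

```text
time_s: 22.75
position: [0.4429, -0.4328, 0.123]
ft_force: [3.2, -2.5, 0.8]
grip_width: 0.0121
t 22.75 pos [ 0.4429 -0.4328  0.123 ] w 0.0121 F [ 3.2 -2.5  0.8]
shift [-0.02  0.02 -0.02] max 0.02
yaw -1.7
turn units [ 0. -0. -0.]
shift if turned first [-0.02  0.02 -0.02]
```

View pics/s20.png

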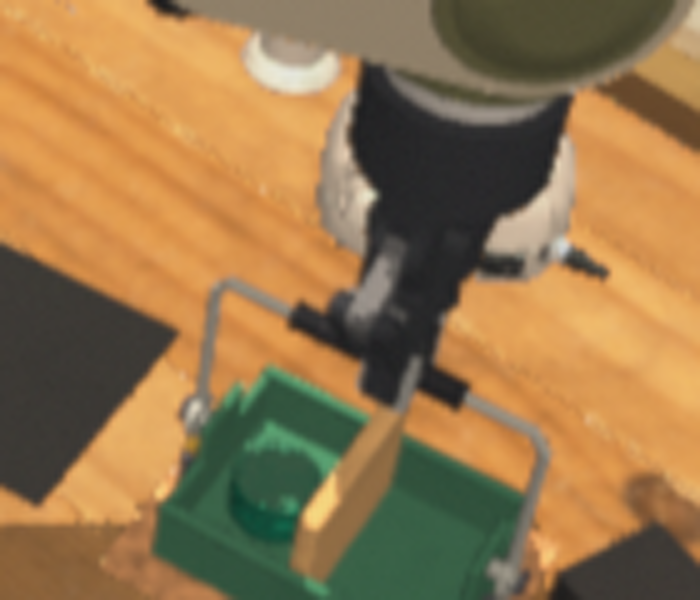

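```bash
python3 -m pendant '[16,0,0,0,0,0,0, 26,0,0,0,0,0,0, 26,0,0,0,0,0,0, 26,0,0,-0.4,0,0,0, 26,0,0,-0.8,0,0,0, 26,0,0,-0.4,0,0,0, 26,0,0,0,0,0,0, 26,0,0,0,0,0,0, 26,0,0,0,0,0,0]' | grep -v rot;python3 -c "
from h import *
s=get_image('scene');t=get_image('top')
crop(s,300,190,440,310,5,'s21.png')
for im,n in((s,'s'),(t,'t')):
    W=world(im);hsv=cv2.cvtColor(im['frame'],cv2.COLOR_RGB2HSV)
    b=(W[...,0]>.40)&(W[...,0]<.5)&(W[...,1]>-.47)&(W[...,1]<-.38)&(W[...,2]>.12)&(W[...,2]<.15)&(hsv[...,2]<75)
    print(b.sum()); 
    if b.sum()>10: print(rect_on(im,b,.138)[0])
"
```

```text
time_s: 23.7
position: [0.4434, -0.4323, 0.2014]
ft_force: [0.7, 0.2, 0.6]
grip_width: 0.0258
173
((0.44172215461730957, -0.4252212643623352), (0.07354756444692612, 0.013313726522028446), 88.02250671386719)
0
```

View pics/s21.png

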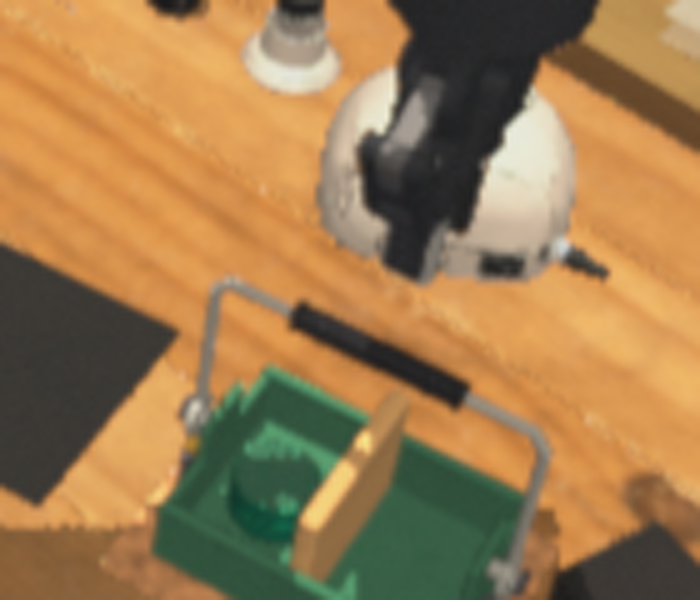

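```bash
python3 -m pendant '[26,0.18,-0.02,0.3,0,0,0, 26,0,0,0.6,0,0,0, 26,0,0,0.5,0,0,0, 26,0,0,0.24,0,0,0, 26,0,0,0,0,0,0, 18,0,0,0,0,0,0, 12,0,0,0,0,0,0, 8,0,0,0,0,0,0, 8,0,0,0,0,0,0, 8,0,0,0,0,0,0]' 90 | grep -v rot;python3 -c "
from h import *
go((.444,-.434,.124),-1.7)
crop(get_image('scene'),300,190,440,310,5,'s22.png')
"
```

```text
time_s: 24.8
position: [0.4433, -0.4243, 0.1224]
ft_force: [-0.3, -1.0, 6.3]
grip_width: 0.0098
t 24.8 pos [ 0.4433 -0.4243  0.1224] w 0.0098 F [-0.3 -1.   6.3]
shift [-0.19  0.02 -0.03] max 0.19
yaw -1.7
turn units [0.01 0.01 0.  ]
shift if turned first [-0.19  0.02 -0.03]
```

View pics/s22.png

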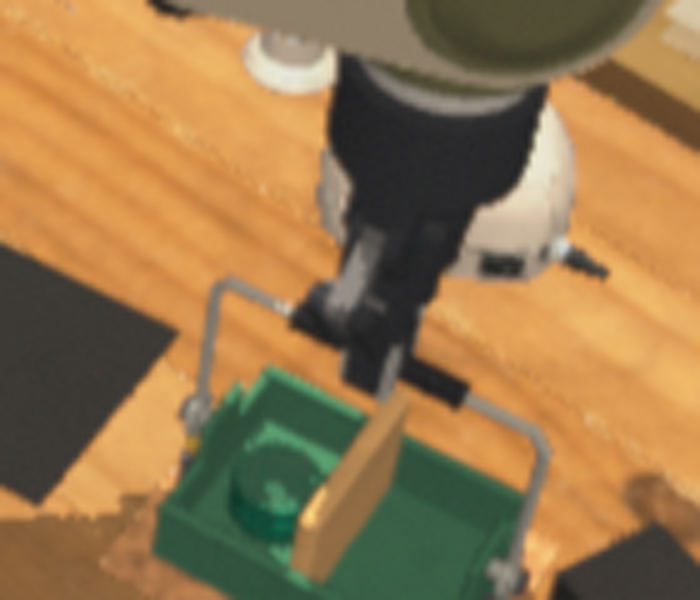

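```bash
python3 -m pendant '[8,0,0,-0.1,0,0,0, 8,0,0,-0.2,0,0,0, 8,0,0,-0.3,0,0,0, 8,0,0,-0.3,0,0,0, 8,0,0,-0.1,0,0,0, 8,0,0,0,0,0,0, 8,0,0,0,0,0,0]' | grep -v rot;python3 -c "
from h import *
go((.4593,-.2268,.17),-1.7)
crop(get_image('scene'),290,180,440,310,5,'s23.png')
"
```

```text
time_s: 25.55
position: [0.4427, -0.4233, 0.1701]
ft_force: [-0.1, 1.1, -7.5]
grip_width: 0.0097
t 25.55 pos [ 0.4427 -0.4233  0.1701] w 0.0097 F [-0.1  1.1 -7.5]
shift [3.94 0.22 0.01] max 3.94
yaw -1.7
turn units [-0.01 -0.01  0.  ]
shift if turned first [3.94 0.22 0.  ]
```

View pics/s23.png

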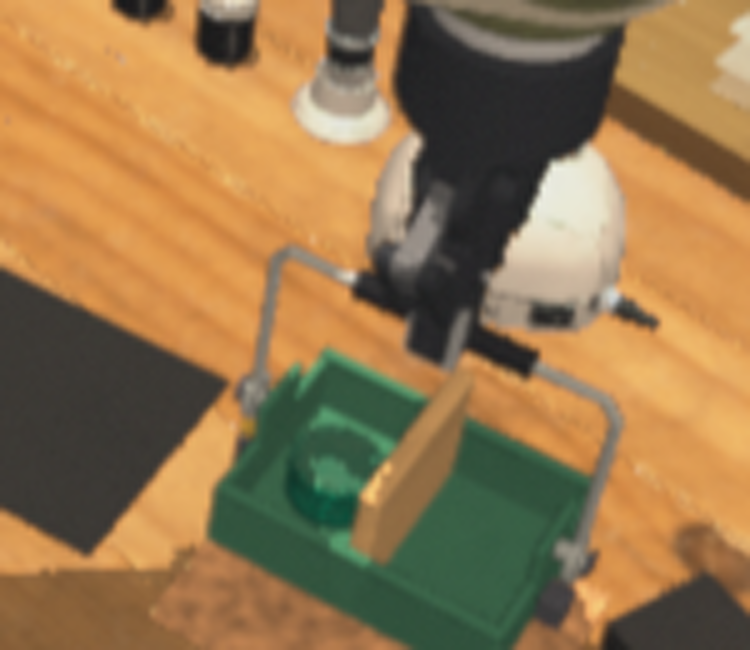

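Level and held. Carry it gently to the rubber mat.

```bash
python3 -m pendant '[8,0.1,0.02,0,0,0,0, 8,0.2,0.02,0,0,0,0, 8,0.3,0.02,0,0,0,0, 8,0.4,0.02,0,0,0,0, 8,0.4,0.02,0,0,0,0, 8,0.4,0.02,0,0,0,0, 8,0.4,0.02,0,0,0,0, 8,0.4,0.02,0,0,0,0, 8,0.4,0.02,0,0,0,0, 8,0.4,0.02,0,0,0,0, 8,0.3,0.02,0,0,0,0, 8,0.2,0,0,0,0,0]' | grep -v rot;python3 -m pendant '[8,0.05,0,0,0,0,0, 8,0,0,0,0,0,0,8,0,0,0,0,0,0,8,0,0,0,0,0,0,8,0,0,0,0,0,0]' | grep -v rot; python3 -c "
from h import *
go((.4593,-.2268,.127),-1.7)
crop(get_image('scene'),220,150,370,280,5,'s24.png')
"
```

```text
time_s: 26.8
position: [0.4598, -0.2276, 0.1712]
ft_force: [0.8, -0.2, -8.6]
grip_width: 0.01
time_s: 27.3
position: [0.4597, -0.2272, 0.171]
ft_force: [-0.4, 0.1, -7.7]
grip_width: 0.0094
t 27.3 pos [ 0.4597 -0.2272  0.171 ] w 0.0094 F [-0.4  0.1 -7.7]
shift [ 0.01 -0.01  0.88] max 0.88
yaw -1.7
turn units [ 0. -0. -0.]
shift if turned first [ 0.01 -0.01  0.88]
```

View pics/s24.png

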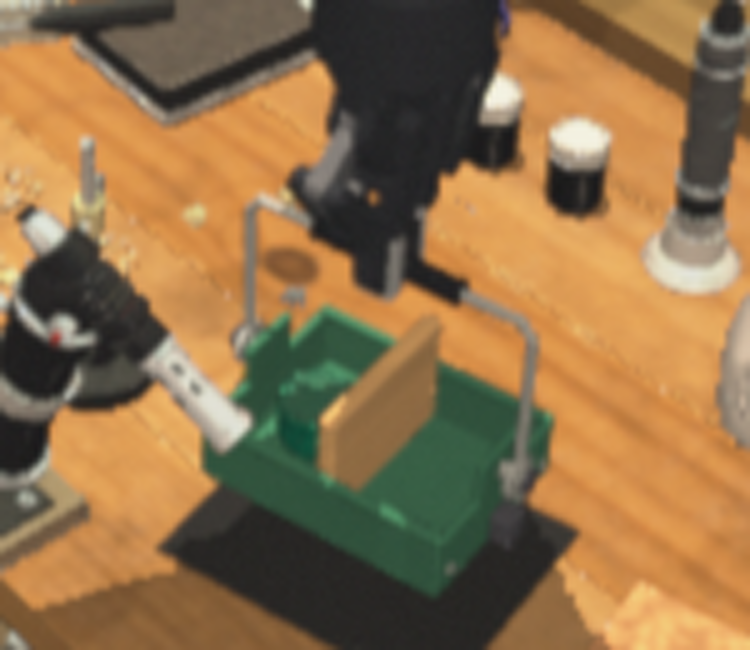

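```bash
python3 -m pendant '[8,0,0,0.2,0,0,0, 8,0,0,0.3,0,0,0, 8,0,0,0.2,0,0,0, 8,0,0,0.1,0,0,0, 8,0,0,0.06,0,0,0, 8,0,0,0.03,0,0,0, 8,0,0,0.03,0,0,0, 8,0,0,0.02,0,0,0, 8,0,0,0,0,0,0]' | grep -v rot; python3 -c "
from h import *
go((.4593,-.2268,.1225),-1.7)
crop(get_image('scene'),220,150,370,280,5,'s25.png')
"
```

```text
time_s: 28.25
position: [0.4598, -0.2267, 0.1242]
ft_force: [0.6, -0.7, -7.5]
grip_width: 0.0098
t 28.25 pos [ 0.4598 -0.2267  0.1242] w 0.0098 F [ 0.6 -0.7 -7.5]
shift [-0.   -0.01  0.03] max 0.03
yaw -1.7
turn units [ 0. -0.  0.]
shift if turned first [-0.   -0.01  0.03]
```

View pics/s25.png

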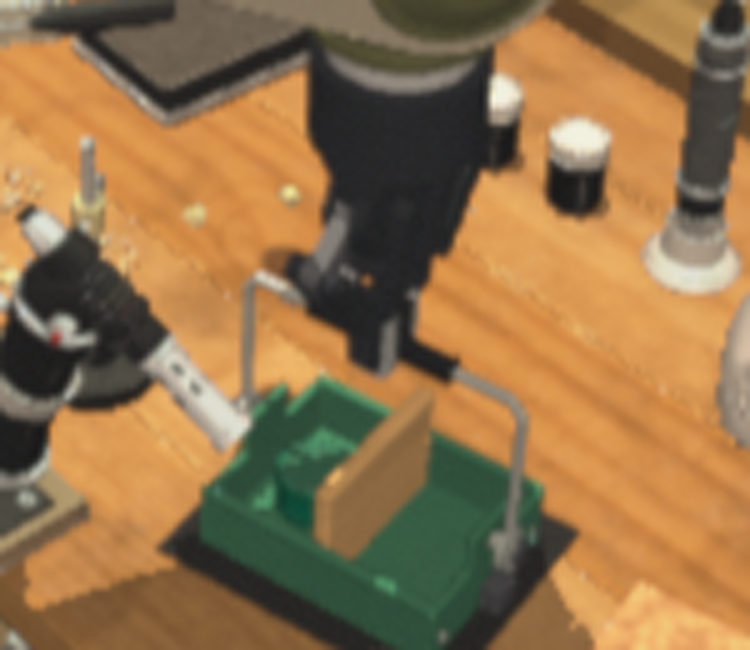

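Still hanging (Fz −7.5); lower by millimetres until supported.

```bash
python3 -m pendant '[8,0,0,0.03,0,0,0, 8,0,0,0.02,0,0,0, 8,0,0,0,0,0,0]' | grep -v rot;python3 -m pendant '[8,0,0,0.03,0,0,0, 8,0,0,0,0,0,0]' | grep -v rot
```

```text
time_s: 28.6
position: [0.4602, -0.227, 0.1225]
ft_force: [-1.2, 0.7, 2.6]
grip_width: 0.0099
time_s: 28.8
position: [0.4608, -0.2272, 0.1223]
ft_force: [-1.3, 1.7, 14.4]
grip_width: 0.0098
```

```bash
python3 -m pendant '[8,0,0,-0.02,0,0,0, 14,0,0,0,0,0,0, 24,0,0,0,0,0,0, 28,0,0,0,0,0,0, 28,0,0,-0.3,0,0,0, 28,0,0,-0.8,0,0,0, 28,0,0,-1,0,0,0, 28,0,0,-0.8,0,0,0, 28,0,0,0,0,0,0]' | grep -v rot; python3 -c "
from h import *
go((.45,-.4,.26),-1.7)
crop(get_image('scene'),220,150,370,280,5,'s26.png')
"
```

```text
time_s: 29.7
position: [0.4611, -0.2277, 0.2713]
ft_force: [0.0, 0.3, -0.4]
grip_width: 0.0277
t 29.7 pos [ 0.4611 -0.2277  0.2713] w 0.0277 F [ 0.   0.3 -0.4]
shift [-3.45 -0.12  0.25] max 3.45
yaw -1.7
turn units [0.06 0.04 0.01]
shift if turned first [-3.45 -0.12  0.23]
```

View pics/s26.png

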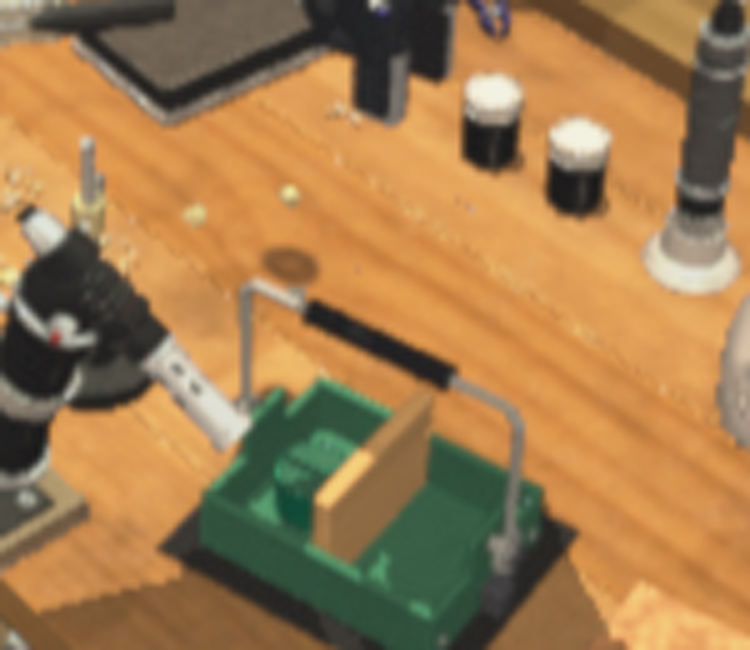

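```bash
python3 -m pendant '[28,-0.5,0,0,0,0,0, 28,-0.9,0,0,0,0,0, 28,-0.9,0,0,0,0,0, 28,-0.9,0,0,0,0,0, 28,-0.9,0,0,0,0,0, 28,-0.9,0,0,0,0,0, 28,0,0,0,0,0,0, 28,0,0,0,0,0,0]' | grep -v rot
python3 - <<'E'
from cad import *
cad(.39,.53,-.3,-.15)
t=get_image("top");s=get_image("scene")
crop(t,260,200,350,280,8,"t27.png")
for im in(t,s):
    W=world(im);hsv=cv2.cvtColor(im['frame'],cv2.COLOR_RGB2HSV)
    b=(W[...,0]>.40)&(W[...,0]<.52)&(W[...,1]>-.28)&(W[...,1]<-.18)&(W[...,2]>.115)&(W[...,2]<.155)&(hsv[...,2]<75)
    if b.sum()>10: print("bar up",rect_on(im,b,.138)[0],np.nanmean(W[b],0))
    hs=hsv;r=((hs[...,0]<8)|(hs[...,0]>172))&(hs[...,1]>120)&(W[...,1]>.2)&(W[...,1]<.4)&(W[...,0]<.6)
    if r.sum(): print("tin",np.nanmean(W[r],0))
E
```

```text
time_s: 30.55
position: [0.452, -0.4769, 0.2637]
ft_force: [-0.3, 0.7, -0.3]
grip_width: 0.0283
top partition 73 ((0.488089919090271, -0.22760143876075745), (0.029336556792259216, 0.00872875191271305), 2.224562644958496)
scene partition 167 ((0.45349976420402527, -0.23047181963920593), (0.013318789191544056, 0.09502077847719193), 88.38920593261719)
bar up ((0.45670685172080994, -0.2414185255765915), (0.04680727422237396, 0.011132346466183662), 88.35896301269531) [ 0.45646393 -0.2417918   0.13956047]
tin [0.49572269 0.30111324 0.01931832]
bar up ((0.45442402362823486, -0.22856543958187103), (0.07449665665626526, 0.011911001056432724), 87.8544921875) [ 0.45292944 -0.22938756  0.13930092]
tin [0.50101103 0.27871946 0.01849216]
```

View pics/t27.png

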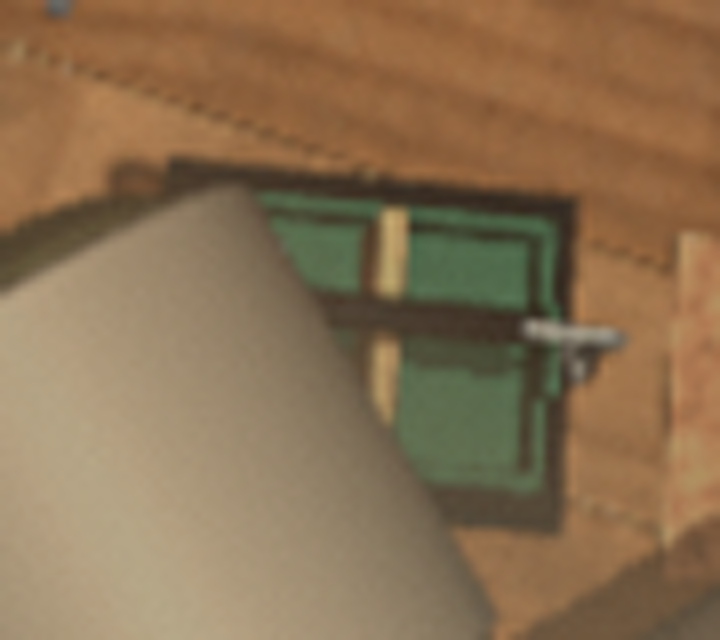

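Run:
```python
from h import *
s=get_image("scene");crop(s,100,120,400,320,2.6,"s28.png")
```

```text
(no output)
```

View pics/s28.png

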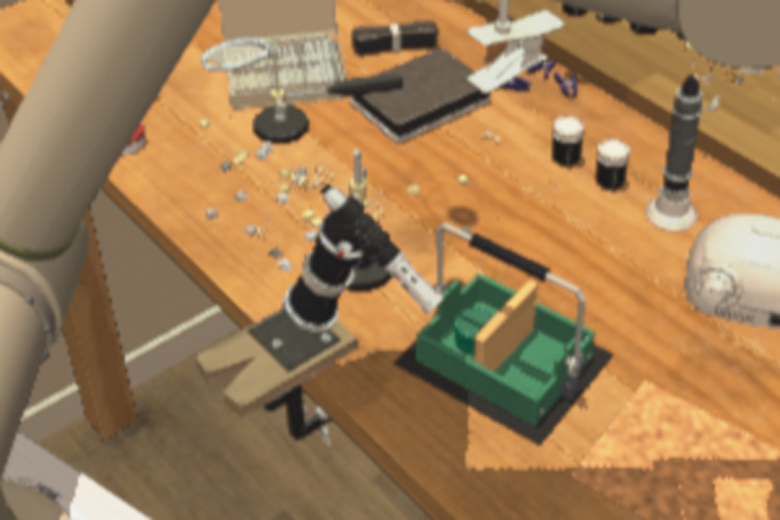

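The caddy stands on the rubber mat around (505,350) with the handle up and the pot at (475,325). The gripper is well clear of everything.

```bash
python3 -c "
from rig import *
print(close_job())"
```

```text
the job is handed in; nothing more can be done
None
```

I carried out every step in the order asked and handed the job in at about 31 s, inside the 72 s limit.

**What I did**
- I lifted the caddy straight up by its partition, clear of the jars, and set it on the cork mat about 1 mm from the centre.
- I put the green flux pot upright in the +y compartment.
- I swung the handle up until it reached its stop and let go. It stayed up with the gripper clear of it.
- I then carried the caddy, hanging level, by the bar to the rubber mat, set it down and let go.

**Last checks**
- **Final position:** the two camera views put the caddy about 2 to 4 mm from the rubber mat's centre, turned within about 1° of the mat. They disagreed by a few mm, and the arm partly hid the caddy from the top camera.
- **Handle and pot:** the bar read about 0.139 m high, so the handle is still up. The pot is visible in its compartment, and the gripper is clear.
- **Forces:** the largest wrist force I read was about 14 N, when I briefly pressed the caddy onto the rubber mat.
- **Solder tin:** the gripper stayed clear of it. Its last readings differ by about 2 cm between views, and the arm covered part of it in at least the scene view.
- **Clear vial:** I never identified it for certain in the images. I took it to be one of two small clusters of bits, and the gripper only passed well above that area.

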